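Set a bar under the inspection mirror and hold the sprung cover at the index

TASK

Lay the round sample bar gently across the two notched saddles of the inspection stand, down in both notches, and let go of it. Then lift the stand's sprung cover by its knob until the brass pointer on its edge lines up with the index arm, so that the mirror under it shows the bar, and finish while holding the cover steady there: do not let go. Leave the index arm at its setting and the other things on the bench alone.

Things in the scene. Friction and masses are not known exactly. Their poses are not given: they have to be found in the camera images.
- round_bar: round steel sample bar, 85 mm long, 22 mm wide, 20 mm high as it lies (flat below), 0.17 to 0.31 kg, on the bench to the left or right of the stand; origin at the centre of its underside, y along its length, z up
- stand: grey mirror inspection stand, bolted down: base plate 320 x 200 x 10 mm; origin at the centre of the plate's underside, on the bench; x points from its front (robot side, the two saddles) to its back (housing), y to its left, z up. The housing behind is 126 x 150 mm, x = 4 to 130 mm, 74 mm high, closed above by the sprung cover (top at 86 mm)
- rest_left: left of the two dark saddles in front of the housing, an upright plate 46 mm (x) by 8 mm (y) with a square notch open above, 30 mm wide along x; origin on the base plate under its middle, at stand x = -115, y = +31, z = 10 mm; notch floor 40 mm above this origin (50 mm above the bench), cheeks 10 mm higher. The bar lies in both notches, along the stand's y
- rest_right: right saddle, the same, at stand x = -115, y = -31, z = 10 mm; the gap between the two saddles is 54 mm (46 mm at their 6 mm high feet)
- cover (a joint): opening angle of the sprung cover, rad: 0 shut (level), grows as its front edge rises, end stop 1.4. A spring and its weight close it at once when let go; at the knob it takes 3 to 5 N square to the cover to hold it (up to 7 N straight up at 0.9 rad)
- cover_hinge (a point): point on the cover's hinge line, midway along it: stand x = 133, y = 0, z = 80 mm; the hinge line runs along the stand's y at the back of the housing; opening turns by the right hand about +y of the stand
- knob (a point): centre of the black knob on the middle of the cover's front edge: a cylinder 18 mm across and 28 mm long, its axis along the stand's y, on a 10 mm wide stem from behind; 164 mm in front of the hinge and 2 mm above it when shut (stand x = -31, z = 82 mm), swings up and back with the cover. It can be pinched from above across its two flat ends and turns between the pads as the cover rises
- pointer_tip (a point): tip of the cover's brass pointer, a strip along the cover's right-hand (-y) edge that reaches 138 mm from the hinge line; moves with the cover, at stand y = -88 mm (strip itself at -80)
- index_tip (a point): tip of the index arm, a thin bare-metal strip, 10 mm wide, on the right-hand side of the housing, just outside the curved guide rail on two upright posts, 138 mm long from the same hinge line, set at a slant; this point is given at the same y and radius as pointer_tip, so the two points coincide when the angles are equal
- index_arm (a joint): angle at which the index arm is set, rad, counted like the cover's angle (0 level, 0.45 to 0.9 at the start); stays where it is, clamped by friction; its tip stands up to 190 mm above the bench, so pass over it high
- square_bar: the square sample bar, 62 x 20 x 20 mm with flat sides, a bystander; origin at the centre of its underside; do not use it
- disc_block: flat round steel test block, 50 mm across, 12 mm thick, a bystander; origin at the centre of its underside
- nut: dark hexagon nut, 27 mm across, 12 mm high, a bystander; origin at the centre of its underside
Not all that is in view belongs to the job. Leave any blue or orange look-alike of the round_bar alone.

How it is judged:
On the way:
1. the round bar lies across both saddles, in their notches, let go (x of round_bar in the frame of stand between -0.122 and -0.108 m and y of round_bar in the frame of stand between -0.01 and 0.01 m and z of round_bar in the frame of stand between 0.046 and 0.054 m and angle between the y axis of round_bar and the y axis of stand, either way round below 0.12 rad and angle between round_bar's own z axis and vertical below 0.12 rad and contact force between round_bar and rest_left above 0.2 N and contact force between round_bar and rest_right above 0.2 N and contact force between round_bar and the arm below 0.05 N and contact force between round_bar and the fingers below 0.05 N), for 0.3 s.
At the end, for the whole second after the job is handed in: Bar let go, resting in both notches: within 7 mm of the saddle line, 10 mm of the stand's middle, 0.12 rad of its y. Pointer tip within 10 mm (4 degrees) of the index tip, cover still (under 0.1 rad/s), held by the fingers with over 1 N, not propped on the bar (all of step 1 and distance between pointer_tip and index_tip below 0.01 m and velocity of joint cover between -0.1 and 0.1 rad/s and contact force between the fingers and cover above 1 N and contact force between round_bar and cover below 0.05 N); the arm keeps its last pose, push and grip.
It fails at once if the index arm is pushed off its setting (its tip more than 12 mm) (distance of index_tip from where it was at the start of the episode above 0.012 m).
It fails at once if the round bar is dropped or flung (faster than 0.4 m/s while out of the fingers) (contact force between round_bar and the fingers below 0.01 N and linear speed of round_bar above 0.4 m/s).
It fails at once if one of the bystanders (square bar, disc, nut) is shifted by more than 30 mm (distance of any of square_bar, disc_block, nut from where it was at the start of the episode above 0.03 m).
It also fails if it takes over 62 s, if anything falls off the work surface, if the arm or the gripper's body presses on something with over 40 N, if the wrist force passes 120 N, or if a joint passes its speed limit or range.

ROBOT

A 6-joint arm with a two-finger parallel gripper is mounted at the origin on a cart in front of the work surface, level with it; the furniture and walls round the work are solid. World frame = base frame: x ahead of the robot, y to its left, z up, the work surface at z = 0. Lengths are in m, angles in rad, forces in N, time in s.
With the tool pointing down it reaches from about 0.375 to 0.9 m from the base axis. Payload 3.1 kg.
Tool frame: the origin (TCP) lies between the finger pads; the fingertips stand 25 mm ahead of it and the grasp point (between the pads) lies 6 mm ahead of it; y points along the fingers, x is the direction in which the jaws open and shut, and the axes are right-handed (so a half turn about y gives the same grasp; the last joint's range is limited). The gripper opens to 87 mm and grips with 3 to 60 N. Pads are 19 mm wide; open, the fingers measure 117 mm over their backs; the gripper's body (75 mm by 190 mm) begins 51 mm behind the grasp point.
Start: joints at [-1.454, 0.527, 1.433, -0, 1.181, -0.178], TCP at [0.182, -0.598, 0.248] pointing down, gripper open.
Joint ranges: [-3.08, 3.08], [-0.75, 2.2], [0.22, 2.44], [-1.43, 4.57], [0, 2.65], [-2.85, 2.85]. Speed limits (rad/s): [2.79, 2.79, 3.14, 3.14, 3.14, 3.14].

INTERFACE

Orientations are given as a unit quaternion [x, y, z, w].
In Python, from rig import robot gives the robot as it stands.
- The arm moves only by the tool carry_out, never from a script. Its argument "moves" is a list of rows, each a list of 7 numbers: the opening, from 0 (shut) to 1 (fully open), then the shift along the tool's x, y, z in cm, then the turn, a rotation vector about the tool's x, y, z in rad. In form: [[grip, x, y, z, rx, ry, rz], ...]. A call has 1 to 20 rows; each row is the pose to reach, as a shift and turn from the pose commanded when the call began, along the tool's axes at that moment; what a row does not reach only later rows make up. A row lasts 1/10 s, in which the tool goes at most 50 mm and 8.59 degrees, less where a joint would pass 70% of its speed; a pose out of reach is approached as far as the arm can. A call with a gripper value outside its range is refused whole. The fingers move at their own pace and stop on an object; "force" is the grip in N (left out, the last holds). Time passes only in rows, so rows that repeat a pose let the fingers close. It gives the time, the measured TCP pose, the force and the opening at its end, in the units of the state.
- robot.get_obs(): the state, without advancing time (a new reading comes with each control period).
- robot.camera(name): name is "scene" or "top"; returns the picture (420x560x3 uint8, red, green, blue); there is no depth.
- robot.camera_params(name): a dict with "fx", "fy", "cx", "cy" (pixels), "extrinsics" (4x4, takes a point from camera to world coordinates). Camera axes: x right, y down, z forward; pixel columns grow to the right and rows downward; lengths in m; the calibration is good to about 2 mm. A picture is of the moment at which its call begins. camera_params takes no time and is no camera call.
- robot.hand_in(): hands the job in, once; it reports no verdict.
The state is a dict: "time": time; "q": joint angles; "joint_velocities": joint speeds; "joint_torque": joint torques, N m; "position": TCP position; "tool_rot": TCP orientation; "ft_force": force on the tool from outside, world axes, zero at the start; "moment": the same for the moment, N m; "grip_width": finger opening in m.
Only numpy, scipy, OpenCV 4.12 (cv2) and the standard library are available. Lean on these libraries where they do the work, as an engineer would, in place of code of your own. Each camera call takes 0.05 s, during which the arm holds its last target.

## Working session

There is one attempt and no reset: what is moved stays moved. The work goes in short steps, Python scripts to look and compute and a tool call to move; the robot and the scene stay as the last step left them, time stands still between calls to the robot, and variables do not carry over. Pictures are saved under pics/ and viewed, and the job is handed in when it is done.

Besides the shell and the picture viewer there is one more tool, called after "Request:" as a command line: name --pt "numbers of a row" for each row, then --argument value for the rest. carry_out: Moves the arm, as the interface text tells. Its arguments: {"type":"object","properties":{"moves":{"type":"array"},"force":{"type":"number"}},"required":["moves"]}

```bash
ls; mkdir -p pics
python3 - <<'E'
from rig import robot
import cv2,numpy as np
for n in ("scene","top"):
    im=robot.camera(n); cv2.imwrite(f"pics/{n}0.png",im[:,:,::-1])
    p=robot.camera_params(n); print(n,p["fx"],p["fy"],p["cx"],p["cy"]); print(np.round(p["extrinsics"],4))
print(robot.get_obs())
E
```

```text
pics
scene 490.74994666460526 490.74994666460526 288.20834254916383 209.58661496670555
[[-0.8175 -0.2192  0.5326 -0.0241]
 [-0.5758  0.3282 -0.7488  0.9321]
 [-0.0106 -0.9188 -0.3945  0.527 ]
 [ 0.      0.      0.      1.    ]]
top 451.36329573931334 451.36329573931334 283.4805247075718 211.67661657733072
[[ 0.027  -0.9944  0.1019  0.483 ]
 [-0.9995 -0.0286 -0.0146  0.1045]
 [ 0.0174 -0.1015 -0.9947  1.1874]
 [ 0.      0.      0.      1.    ]]
{'time': 0.1, 'q': array([-1.45447149e+00,  5.28400958e-01,  1.43373066e+00,  1.05931795e-05,
        1.18140894e+00, -1.78507762e-01]), 'joint_velocities': array([ 0.00060926, -0.00424173, -0.00115534,  0.00157881, -0.00031005,
       -0.00016587]), 'joint_torque': array([-6.32397459e-04, -4.40987277e+01, -1.77149963e+01,  6.35157642e-02,
        5.33934846e-02, -5.03965202e-05]), 'position': array([ 0.1815688 , -0.59742711,  0.24666623]), 'tool_rot': array([-0.56751305,  0.42160549, -0.42066733,  0.56852155]), 'ft_force': array([ 0.00655389, -0.11949446,  0.76028073]), 'moment': array([-0.00597926, -0.01436464,  0.01823614]), 'grip_width': 0.08706654635107416}
```

View pics/scene0.png

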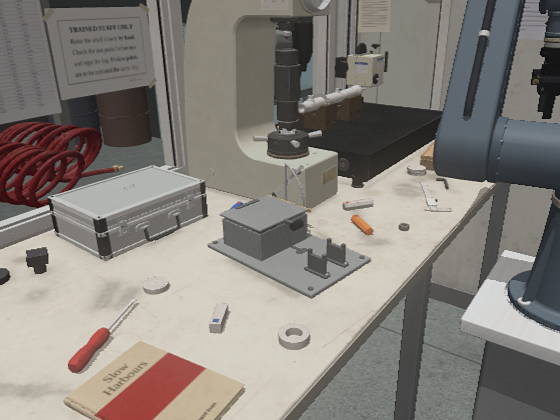

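View pics/top0.png

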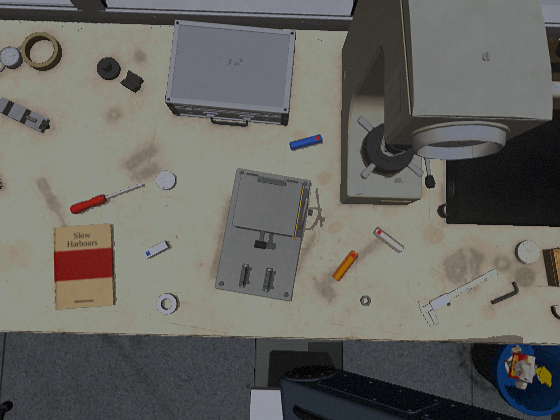

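Run:
```python
import cv2,numpy as np
t=cv2.imread("pics/top0.png");s=cv2.imread("pics/scene0.png")
a=cv2.resize(t[210:300,320:420],(400,360),interpolation=cv2.INTER_CUBIC)
b=cv2.resize(t[225:275,130:190],(400,333),interpolation=cv2.INTER_CUBIC);b=cv2.copyMakeBorder(b,0,27,0,0,cv2.BORDER_CONSTANT)
cv2.imwrite("pics/c1.png",np.hstack([a,b]))
cv2.imwrite("pics/c2.png",cv2.resize(s[180:300,190:440],(800,384),interpolation=cv2.INTER_CUBIC))
cv2.imwrite("pics/c3.png",cv2.resize(t[155:310,205:340],(522,600),interpolation=cv2.INTER_CUBIC))
```

```text
(no output)
```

View pics/c1.png

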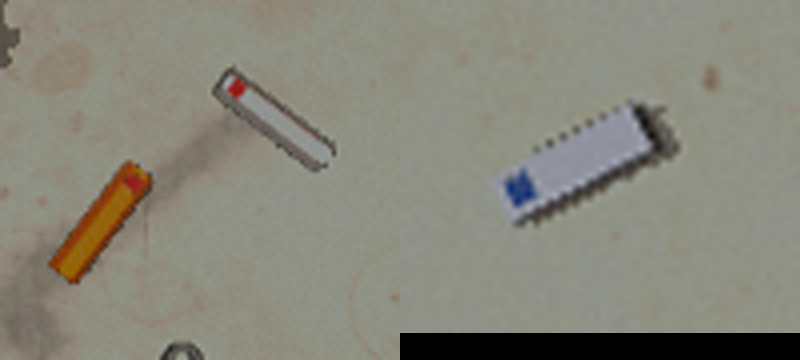

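View pics/c2.png

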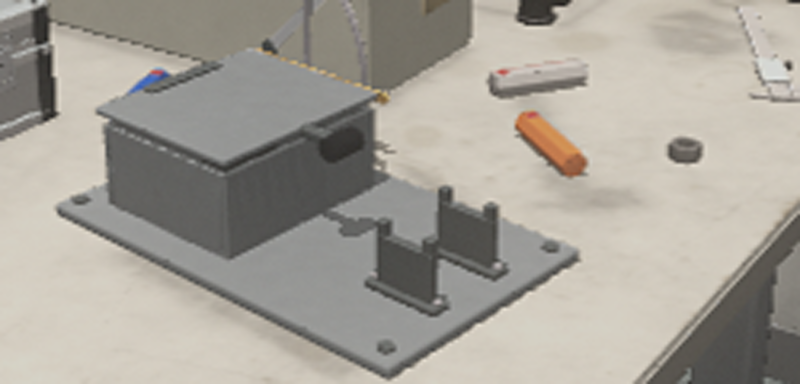

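View pics/c3.png

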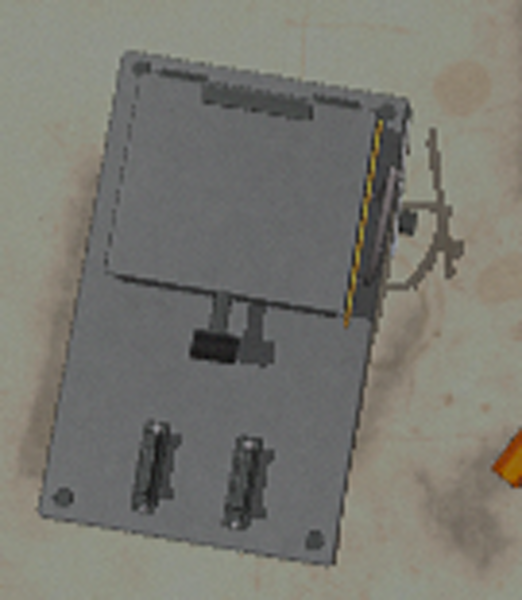

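```bash
cat > h.py <<'E'
import numpy as np,cv2
from rig import robot
P={n:robot.camera_params(n) for n in("scene","top")}
def ray(n,uv):
    p=P[n];T=np.array(p["extrinsics"]);d=T[:3,:3]@np.array([(uv[0]-p["cx"])/p["fx"],(uv[1]-p["cy"])/p["fy"],1.]);return T[:3,3],d/np.linalg.norm(d)
def plane(n,uv,z):
    o,d=ray(n,uv);return o+d*(z-o[2])/d[2]
def tri(a,b):
    (o1,d1),(o2,d2)=ray("top",a),ray("scene",b)
    s=np.linalg.lstsq(np.c_[d1,-d2],o2-o1,rcond=None)[0]
    p,q=o1+s[0]*d1,o2+s[1]*d2;return (p+q)/2,np.linalg.norm(p-q)
def proj(n,X):
    p=P[n];T=np.array(p["extrinsics"]);c=T[:3,:3].T@(np.array(X)-T[:3,3]);return np.array([p["fx"]*c[0]/c[2]+p["cx"],p["fy"]*c[1]/c[2]+p["cy"]])
E
python3 - <<'E'
from h import *
np.set_printoptions(precision=4,suppress=True)
t=cv2.imread("pics/top0.png");s=cv2.imread("pics/scene0.png")
hs=cv2.cvtColor(t,cv2.COLOR_BGR2HSV)
print("px",t[230,225],t[230,200],t[238,389],t[200,265], t[270,230])
d=t.astype(int)
m=((d[:,:,2]-d[:,:,0])<14)&(d[:,:,2]<150); m=m.astype(np.uint8)*255
roi=np.zeros_like(m);roi[160:310,205:330]=255;m&=roi
m=cv2.morphologyEx(m,cv2.MORPH_OPEN,np.ones((7,7)))
cs,_=cv2.findContours(m,0,2);c=max(cs,key=cv2.contourArea)
q=cv2.approxPolyDP(cv2.convexHull(c),4,True)[:,0];print(q.tolist())
r=cv2.minAreaRect(c);print(r)
W=[plane("top",x,.01) for x in q];print(np.array(W))
for i in range(len(W)):print(np.linalg.norm(W[i]-W[i-1]))
cv2.imwrite("pics/m.png",cv2.resize(cv2.drawContours(t.copy(),[c],-1,(0,0,255),1)[155:310,205:340],None,fx=3.8,fy=3.8,interpolation=0))
E
```

```text
px [85 87 90] [135 146 144] [145 146 146] [104 103 102] [106 104 103]
[[297, 163], [313, 192], [291, 300], [245, 309], [216, 288], [205, 160]]
((259.0, 234.5), (149.0, 108.0), 90.0)
[[0.7344 0.0549 0.01  ]
 [0.658  0.0109 0.01  ]
 [0.3759 0.0618 0.01  ]
 [0.3502 0.1791 0.01  ]
 [0.4014 0.2554 0.01  ]
 [0.735  0.2985 0.01  ]]
0.24360793113508114
0.08820741660072995
0.2866293276232283
0.12008554661872016
0.09192635829576935
0.3363464969025284
```

View pics/m.png

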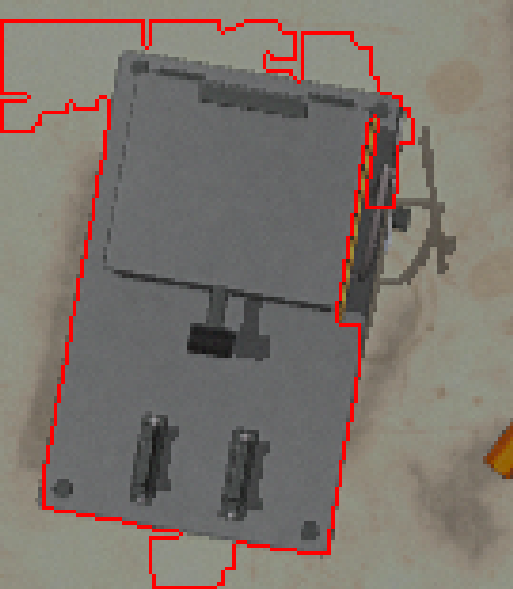

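Run:
```python
from h import *
np.set_printoptions(precision=4,suppress=True)
M={"BL":(-1+2.0,1),"BR":(1,-1),"FR":(-1,-1),"FL":(-1,1)}
top={"BL":(236.8,168.2),"BR":(311,180.8),"FR":(291.6,301.),"FL":(215.5,288.5)}
sc={"BL":(208.8,245),"FL":(311.3,297),"FR":(370.4,260.3)}
def fit(A,B):
    A=np.array(A);B=np.array(B);a=A-A.mean(0);b=B-B.mean(0);th=np.arctan2((a[:,0]*b[:,1]-a[:,1]*b[:,0]).sum(),(a*b).sum())
    R=np.array([[np.cos(th),-np.sin(th)],[np.sin(th),np.cos(th)]]);t=B.mean(0)-R@A.mean(0);return th,t,np.linalg.norm(A@R.T+t-B,axis=1)
for n,c in(("top",top),("scene",sc)):
    W=np.array([plane(n,v,.01)[:2] for v in c.values()]);print(n,W.tolist())
    print([np.linalg.norm(W[i]-W[i-1]) for i in range(len(W))])
    print(fit([np.array(M[k])*[.16,.1] for k in c],W))
for k in sc: print(k,tri(top[k],sc[k]))
```

```text
top [[0.7155501482983713, 0.2137733130535442], [0.6877274134906735, 0.01676504295460686], [0.37342939697219, 0.06017895991467236], [0.40012046624065967, 0.2566544301250698]]
[np.float64(0.3183310769063098), np.float64(0.19896322036887956), np.float64(0.3172822266898484), np.float64(0.1982801643460359)]
(np.float64(-0.13660235808829133), array([0.5442, 0.1368]), array([0.0009, 0.0016, 0.0015, 0.0013]))
scene [[0.7066384358194221, 0.22056915336870253], [0.39691199336587885, 0.2682821131669909], [0.3683597523117621, 0.07835870627775765]]
[np.float64(0.3669554182424372), np.float64(0.3133799541892256), np.float64(0.1920576240445186)]
(np.float64(-0.15623565854182483), array([0.5381, 0.1478]), array([0.0052, 0.0035, 0.0058]))
BL (array([0.7156, 0.2135, 0.0045]), np.float64(0.002477347363980232))
FL (array([0.4011, 0.2585, 0.0031]), np.float64(0.0034505388905102423))
FR (array([0.3743, 0.0607, 0.0001]), np.float64(0.00398684522243574))
```

Run:
```python
import cv2,numpy as np
t=cv2.imread("pics/top0.png");s=cv2.imread("pics/scene0.png")
def crop(im,x,y,w,h,f,name):
    o=cv2.resize(im[y:y+h,x:x+w],None,fx=f,fy=f,interpolation=cv2.INTER_NEAREST)
    o=np.clip(o.astype(float)*1.4,0,255).astype(np.uint8)
    for i in range(0,w,5):cv2.putText(o,str(x+i),(i*f,9),0,.33,(0,0,255),1) if i%10==0 else 0; cv2.line(o,(i*f,0),(i*f,h*f),(0,0,200),1) if i%10==0 else 0
    for j in range(0,h,10):cv2.putText(o,str(y+j),(0,j*f+10),0,.33,(0,255,0),1);cv2.line(o,(0,j*f),(w*f,j*f),(0,160,0),1)
    cv2.imwrite(name,o)
crop(t,210,230,95,75,8,"pics/z1.png")
crop(s,290,220,90,80,8 if 0 else 7,"pics/z2.png")
crop(t,280,165,50,70,8,"pics/z3.png")
crop(s,265,175,60,60,9,"pics/z4.png")
```

```text
(no output)
```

View pics/z1.png

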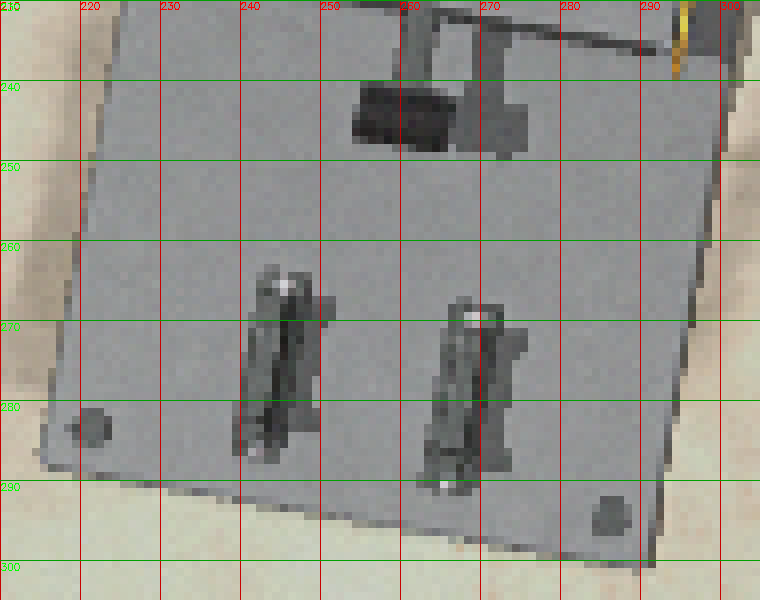

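View pics/z2.png

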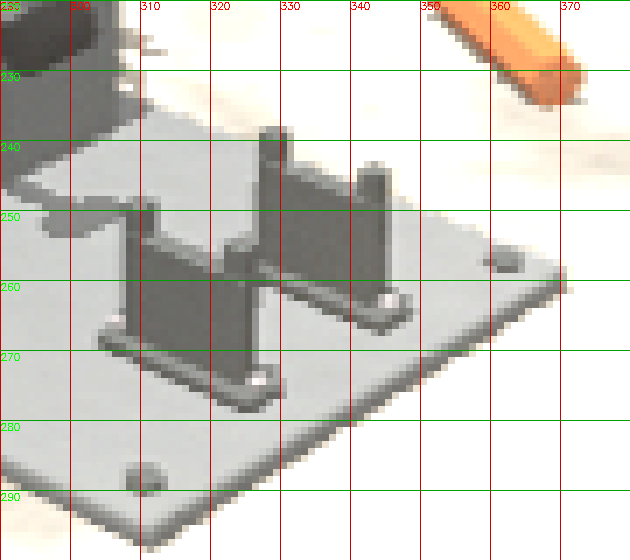

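View pics/z3.png

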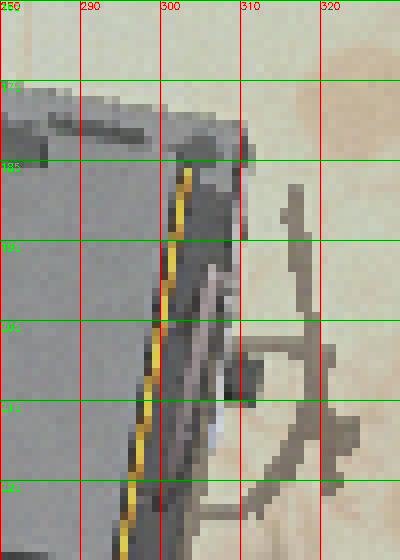

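View pics/z4.png

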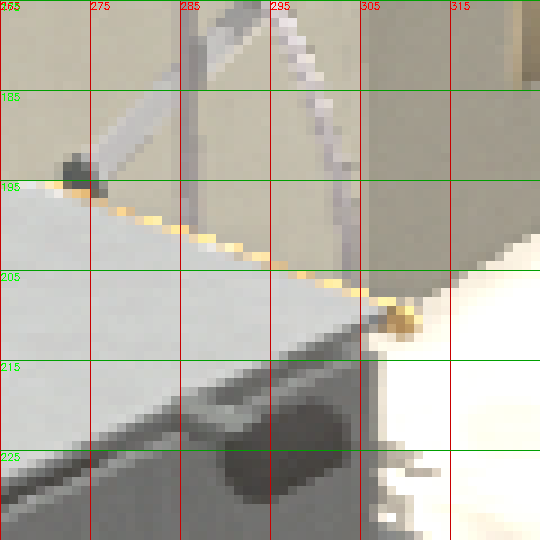

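```bash
cat >> h.py <<'E'
np.set_printoptions(precision=4,suppress=True)
TH=-.1366; T0=np.array([.544,.137])
def S(x,y,z):
    c,s=np.cos(TH),np.sin(TH);return np.array([T0[0]+c*x-s*y,T0[1]+s*x+c*y,z])
def inv(X):
    c,s=np.cos(TH),np.sin(TH);d=np.array(X[:2])-T0;return np.array([c*d[0]+s*d[1],-s*d[0]+c*d[1],X[2]])
E
python3 - <<'E'
from h import *
for n,a,b in(("FLbolt",(221.3,282.8),(309.8,287.5)),("FRbolt",(286,294),(361.5,256.5)),("FLc",(215,288.2),(310,295.5)),("FRc",(290.8,300.3),(370,258.5)),("Lknob",(259.3,244),(298,223.7))):
    X,e=tri(a,b);print(n,X,e,"stand",inv(X))
for y in(31,-31):
  for x in(-138,-92):
    X=S(x/1e3,y/1e3,.06);print("cheek",y,x,"top",proj("top",X),"scene",proj("scene",X))
print("knob",proj("top",S(-.031,0,.082)),proj("scene",S(-.031,0,.082)))
print("ptr",proj("top",S(-.005,-.08,.082)),proj("scene",S(-.005,-.08,.082)))
for a in(.45,.55,.65,.75,.85):
    X=S(.133-.138*np.cos(a),-.088,.08+.138*np.sin(a));print("idx",a,proj("top",X),proj("scene",X),X)
E
```

```text
FLbolt [0.4158 0.2427 0.0109] 0.0017032424354971021 stand [-0.1414  0.0873  0.0109]
FRbolt [0.3911 0.0752 0.0108] 0.0004429453966864592 stand [-0.1431 -0.0821  0.0108]
FLc [0.4026 0.2597 0.0065] 0.004665199460613388 stand [-0.1568  0.1023  0.0065]
FRc [0.3756 0.0626 0.005 ] 0.002145399455637331 stand [-0.1567 -0.0966  0.005 ]
Lknob [0.5135 0.1441 0.0844] 0.003981850446127 stand [-0.0312  0.0028  0.0844]
cheek 31 -138 top [241.5102 285.9469] scene [327.5692 254.3198]
cheek 31 -92 top [244.7132 267.4027] scene [309.9785 247.1377]
cheek -31 -138 top [266.317  290.0626] scene [346.3776 243.6506]
cheek -31 -92 top [269.4148 271.5016] scene [328.9643 237.0494]
knob [260.9156 244.8402] [297.8925 224.2277]
ptr [294.9446 239.6878] [312.8012 210.0293]
idx 0.45 [300.3559 233.4179] [310.704  183.9447] [0.5407 0.0486 0.14  ]
idx 0.55 [301.1012 230.2972] [308.5295 178.2698] [0.5472 0.0477 0.1521]
idx 0.65 [301.9267 226.6198] [305.9608 172.7786] [0.5549 0.0467 0.1635]
idx 0.75 [302.8243 222.4153] [303.0311 167.5409] [0.5637 0.0455 0.1741]
idx 0.85 [303.7842 217.7239] [299.7787 162.622 ] [0.5735 0.0441 0.1837]
```

Run:
```python
import cv2,numpy as np
t=cv2.imread("pics/top0.png");s=cv2.imread("pics/scene0.png")
def crop(im,x,y,w,h,f,name):
    o=cv2.resize(im[y:y+h,x:x+w],None,fx=f,fy=f,interpolation=cv2.INTER_NEAREST)
    for i in range(0,w,10):cv2.putText(o,str(x+i),(i*f,9),0,.33,(0,0,255),1); cv2.line(o,(i*f,0),(i*f,h*f),(0,0,200),1)
    for j in range(0,h,10):cv2.putText(o,str(y+j),(0,j*f+10),0,.33,(0,255,0),1);cv2.line(o,(0,j*f),(w*f,j*f),(0,160,0),1)
    cv2.imwrite(name,o)
crop(s,260,150,60,60,10,"pics/z5.png")
crop(s,330,190,90,50,8,"pics/z6.png")
crop(t,330,220,90,65,8,"pics/z7.png")
```

```text
(no output)
```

View pics/z5.png

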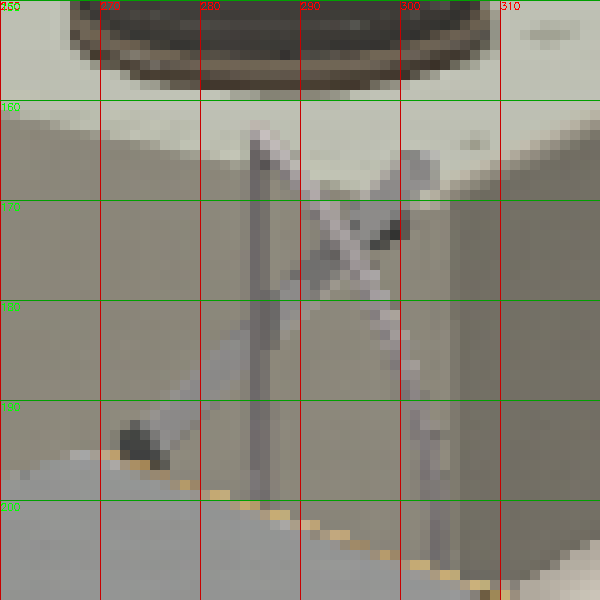

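View pics/z6.png

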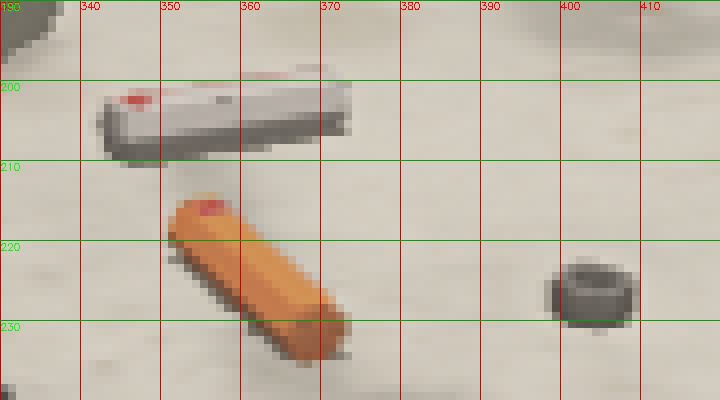

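View pics/z7.png

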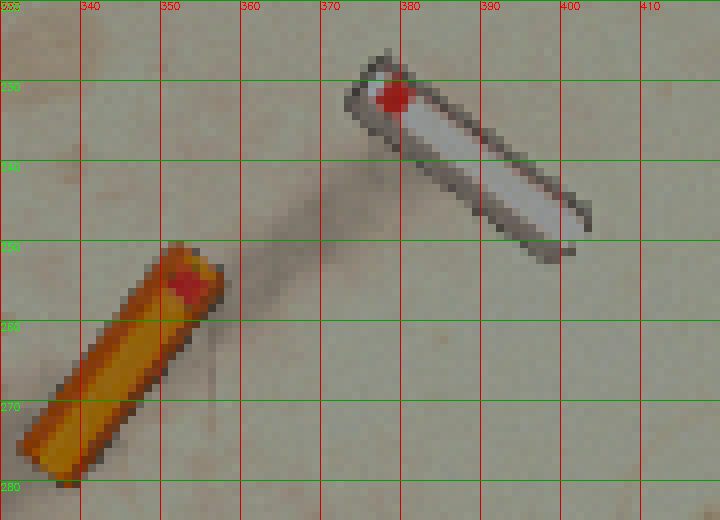

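```bash
sed -i 's/T0=np.array(\[.544,.137\])/T0=np.array([.5445,.139])/' h.py
python3 - <<'E'
from h import *
X,e=tri((387.9,239),(358,204.3));print("ctr",X,e)
q=[plane("top",v,.010) for v in[(378.2,226.3),(372.8,231.5),(398.3,252.3),(403.5,246.8)]]
q=np.array(q);print(q);print([np.linalg.norm(q[i]-q[i-1]) for i in range(4)])
d=(q[0]+q[1]-q[2]-q[3])/2;print("ctr",q.mean(0),"ang",np.arctan2(d[1],d[0]),"len",np.linalg.norm(d))
print("scene",plane("scene",(358,204.3),.01),"stand",inv(q.mean(0)))
A,e1=tri((377,229),(343.5,204.8));B,e2=tri((401,249.5),(373.5,203));print(A,e1,B,e2)
from scipy.spatial.transform import Rotation as R
o=robot.get_obs();print(R.from_quat(o["tool_rot"]).as_matrix())
for y in(31,-31):
 print(S(-.115,y/1e3,.05))
print("notch mid",S(-.115,0,.05))
# other objects
for n,uv,z in(("nut",(365,300),.006),("orange",(346,265),.01),("knobshut",(259,244),.082),("blue",(306,142),.01)):print(n,plane("top",uv,z))
E
```

```text
ctr [ 0.5391 -0.1887  0.008 ] 0.0013949258749280712
[[ 0.5722 -0.1622  0.01  ]
 [ 0.5582 -0.1481  0.01  ]
 [ 0.5057 -0.2152  0.01  ]
 [ 0.5204 -0.2288  0.01  ]]
[np.float64(0.08443403223478207), np.float64(0.019919413145125475), np.float64(0.08521175956095724), np.float64(0.020045816237121115)]
ctr [ 0.5391 -0.1886  0.01  ] ang 0.9087072625707179 len 0.08482283112645567
scene [ 0.5363 -0.1847  0.01  ] stand [ 0.0393 -0.3252  0.01  ]
[ 0.5657 -0.1584  0.0109] 0.0017521142549896342 [ 0.5114 -0.2245  0.0057] 0.004207657596738414
[[ 0.2906 -0.0002  0.9569]
 [-0.9569  0.0019  0.2906]
 [-0.0019 -1.      0.0004]]
[0.4348 0.1854 0.05  ]
[0.4263 0.1239 0.05  ]
notch mid [0.4306 0.1547 0.05  ]
nut [ 0.3804 -0.1299  0.006 ]
orange [ 0.4691 -0.0788  0.01  ]
knobshut [0.5152 0.146  0.082 ]
blue [0.792  0.0323 0.01  ]
```

```bash
cat >> h.py <<'E'
from scipy.spatial.transform import Rotation as Ro
def step(p,jaw,z0=None):
    o=robot.get_obs();R0=Ro.from_quat(o["tool_rot"]).as_matrix()
    x=np.array([np.cos(jaw),np.sin(jaw),0]);y=np.array([0,0,-1.]);R1=np.c_[x,y,np.cross(x,y)]
    print("shift cm",R0.T@(np.array(p)-o["position"])*100,"rot",Ro.from_matrix(R0.T@R1).as_rotvec())
E
python3 - <<'E'
from h import *
print(plane("top",(342,202),0),plane("top",(420,203),0),plane("top",(420,203),.1))
print(tri((420,203),(337,153)), tri((342,202),(305,170)))
print(plane("scene",(337,188),0),plane("scene",(308,207),0))
print(tri((385,150),(288,143)))
step([.539,-.1885,.12],-.662)
E
python3 - <<'E'
import cv2
t=cv2.imread("pics/top0.png");s=cv2.imread("pics/scene0.png")
import numpy as np
cv2.imwrite("pics/z8.png",np.hstack([cv2.resize(t[90:260,320:470],None,fx=2.6,fy=2.6),cv2.resize(s[60:230,180:360],None,fx=2.2,fy=2.6)]))
E
```

```text
[ 0.6349 -0.0676  0.    ] [ 0.6383 -0.2758  0.    ] [ 0.6252 -0.2438  0.1   ]
(array([ 0.6264, -0.2316,  0.1288]), np.float64(0.011520899249360091)) (array([ 0.6188, -0.0481,  0.1316]), np.float64(0.0016706637492893848))
[ 0.6597 -0.2852  0.    ] [ 0.6522 -0.113   0.    ]
(array([ 0.7389, -0.143 ,  0.1611]), np.float64(0.0005676911980552717))
shift cm [-28.7179  12.738   46.0788] rot [-0.0009 -0.614  -0.0017]
```

View pics/z8.png

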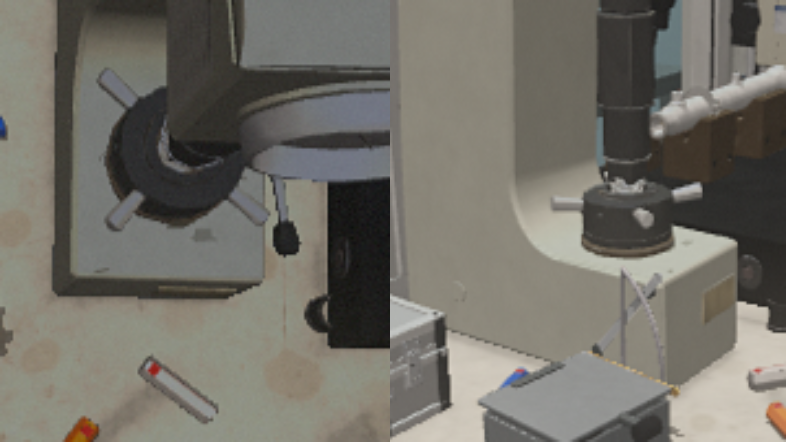

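Run:
```python
from h import *
# front face bottom right/left corners: top (418,203),(344,202) ; scene crops
sc=lambda x,y:((x-390)/2.2+180,y/2.6+60)
tp=lambda x,y:(x/2.6+320,y/2.6+90)
print("top edge R",tri(tp(262,278),sc(735,240)));print("bottom R",tri(tp(240,297),sc(735,345)))
print(plane("top",tp(240,297),0),plane("top",tp(60,293),0),plane("top",tp(150,297),0)); print(plane("scene",sc(735,345),0),plane("scene",sc(665,395),0))
print("turret handle",tri(tp(268,222),sc(650,215)))
```

```text
top edge R (array([ 0.6364, -0.2367,  0.1277]), np.float64(0.00032508024095939165))
bottom R (array([ 0.6376, -0.2533, -0.    ]), np.float64(0.007482709266030577))
[ 0.6344 -0.2552  0.    ] [ 0.6332 -0.0705  0.    ] [ 0.6317 -0.1628  0.    ]
[ 0.6406 -0.251   0.    ] [ 0.6404 -0.0801  0.    ]
turret handle (array([ 0.7122, -0.2154,  0.1503]), np.float64(0.06875902676824237))
```

```bash
cat >> h.py <<'E'
def steptilt(C,ahead,jaw,tau,up=0):
    o=robot.get_obs();R0=Ro.from_quat(o["tool_rot"]).as_matrix()
    x=np.array([np.cos(jaw),np.sin(jaw),0]);y=np.array([0,0,-1.]);R1=np.c_[x,y,np.cross(x,y)]@Ro.from_rotvec([tau,0,0]).as_matrix()
    p=np.array(C)-R1[:,1]*ahead+[0,0,up];print("tgt",p,"shift cm",R0.T@(p-o["position"])*100,"rot",Ro.from_matrix(R0.T@R1).as_rotvec())
E
python3 - <<'E'
from h import *
steptilt([.5316,-.198,.010],.019,-.662,.15,.11)
steptilt([.5316,-.198,.010],.019,-.662,.15,.02)
E
```

```text
tgt [ 0.5299 -0.2002  0.1388] shift cm [-27.8639  10.8573  44.8633] rot [ 0.1443 -0.6129  0.0443]
tgt [ 0.5299 -0.2002  0.0488] shift cm [-27.8467  19.8573  44.8601] rot [ 0.1443 -0.6129  0.0443]
```

Request:
carry_out --pt "1 -27.9 5 44.9 0.144 -0.613 0.044" --pt "1 -27.9 5 44.9 0.144 -0.613 0.044" --pt "1 -27.9 5 44.9 0.144 -0.613 0.044" --pt "1 -27.9 5 44.9 0.144 -0.613 0.044" --pt "1 -27.9 5 44.9 0.144 -0.613 0.044" --pt "1 -27.9 5 44.9 0.144 -0.613 0.044" --pt "1 -27.9 5 44.9 0.144 -0.613 0.044" --pt "1 -27.9 5 44.9 0.144 -0.613 0.044" --pt "1 -27.9 5 44.9 0.144 -0.613 0.044" --pt "1 -27.9 5 44.9 0.144 -0.613 0.044" --pt "1 -27.9 5 44.9 0.144 -0.613 0.044" --pt "1 -27.9 5 44.9 0.144 -0.613 0.044" --pt "1 -27.9 10.8 44.9 0.144 -0.613 0.044" --pt "1 -27.9 10.8 44.9 0.144 -0.613 0.044" --pt "1 -27.9 10.8 44.9 0.144 -0.613 0.044" --pt "1 -27.9 10.8 44.9 0.144 -0.613 0.044"

```text
time: 1.7
position: [0.5303, -0.2016, 0.1404]
tool_rot: [-0.617, 0.212, -0.247, 0.716]
ft_force: [0.3, 0.8, 0.1]
grip_width: 0.0871
```

Run:
```python
from h import *
o=robot.get_obs();print(o["time"],o["position"],Ro.from_quat(o["tool_rot"]).as_matrix(),o["ft_force"])
for n in("top","scene"):cv2.imwrite(f"pics/{n}1.png",robot.camera(n)[:,:,::-1])
t=cv2.imread("pics/top1.png");s=cv2.imread("pics/scene1.png")
cv2.imwrite("pics/v1.png",np.hstack([cv2.resize(t[150:300,310:460],(400,400)),cv2.resize(s[100:250,280:430],(400,400))]))
steptilt([.5316,-.198,.010],.019,-.662,.15,.03)
steptilt([.5316,-.198,.010],.019,-.662,.15,.0)
```

```text
1.7 [ 0.5303 -0.2016  0.1404] [[ 0.788   0.0928  0.6087]
 [-0.6157  0.115   0.7795]
 [ 0.0023 -0.989   0.1478]] [0.2544 0.7816 0.0741]
tgt [ 0.5299 -0.2002  0.0588] shift cm [-0.2082  8.1537 -1.1568] rot [ 0.0016 -0.0003  0.0046]
tgt [ 0.5299 -0.2002  0.0288] shift cm [-0.2218 11.1207 -1.6003] rot [ 0.0016 -0.0003  0.0046]
```

View pics/v1.png

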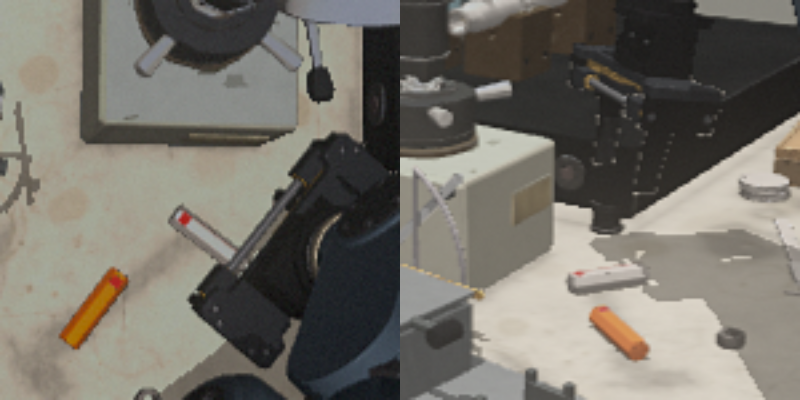

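Run:
```python
from h import *
o=robot.get_obs();R=Ro.from_quat(o["tool_rot"]).as_matrix();p=o["position"]
for a in(.025,0,-.045):
  for x in(-.05,0,.05):
    X=p+R[:,1]*a+R[:,0]*x
    u,v=proj("top",X),proj("scene",X);print(a,x,u,v,"crop",(u-[310,150])*400/150,(v-[280,100])*400/150+[400,0])
```

```text
0.025 -0.05 [390.6527 256.2655] [371.6455 171.7704] crop [215.0738 283.3747] [644.3879 191.3877]
0.025 0 [403.5956 239.9932] [363.3891 165.9218] crop [249.5883 239.982 ] [622.3709 175.7914]
0.025 0.05 [416.4368 223.8489] [355.6703 160.454 ] crop [283.8316 196.9303] [601.7874 161.2106]
0 -0.05 [394.5788 257.2893] [373.5325 162.4413] crop [225.5434 286.1047] [649.42   166.5101]
0 0 [407.8115 240.6287] [365.1556 156.8687] crop [260.8306 241.6764] [627.0816 151.6499]
0 0.05 [420.9378 224.102 ] [357.3278 151.6614] crop [295.834  197.6054] [606.2074 137.7637]
-0.045 -0.05 [402.1358 259.2598] [376.9975 145.3112] crop [245.6955 291.3595] [658.6599 120.8298]
-0.045 0 [415.924  241.8514] [368.3971 140.2567] crop [282.4641 244.937 ] [635.7257 107.3512]
-0.045 0.05 [429.5964 224.5891] [360.3673 135.5375] crop [318.9239 198.9043] [614.3128  94.7667]
```

Request:
carry_out --pt "1 -0.1 2.5 -0.4 0 0 0" --pt "1 -0.2 5 -0.8 0 0 0" --pt "1 -0.2 7 -1.0 0 0 0" --pt "1 -0.2 8.1 -1.15 0 0 0" --pt "1 -0.2 8.1 -1.15 0 0 0" --pt "1 -0.2 8.1 -1.15 0 0 0"

```text
time: 2.4
position: [0.5297, -0.1995, 0.0587]
tool_rot: [-0.618, 0.211, -0.247, 0.716]
ft_force: [0.2, 0.6, 0.2]
grip_width: 0.0867
```

Run:
```python
from h import *
o=robot.get_obs();print(o["time"],o["position"],o["ft_force"],o["moment"])
for n in("top","scene"):cv2.imwrite(f"pics/{n}2.png",robot.camera(n)[:,:,::-1])
t=cv2.imread("pics/top2.png");s=cv2.imread("pics/scene2.png")
cv2.imwrite("pics/v2.png",np.hstack([cv2.resize(t[150:300,310:460],(400,400)),cv2.resize(s[100:250,280:430],(400,400))]))
steptilt([.5316,-.198,.010],.019,-.662,.15,.0)
```

```text
2.4 [ 0.5297 -0.1995  0.0587] [0.151  0.5919 0.1694] [-0.1074 -0.0084  0.0004]
tgt [ 0.5299 -0.2002  0.0288] shift cm [ 0.0265  2.9826 -0.4978] rot [0.0017 0.0006 0.0041]
```

View pics/v2.png

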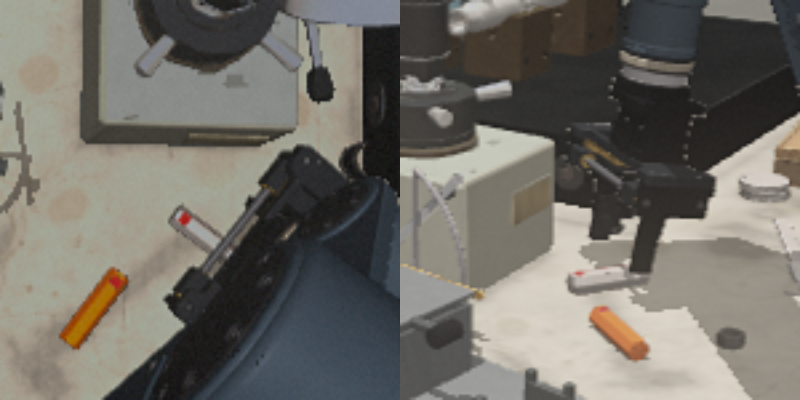

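Request:
carry_out --pt "1 0 1 -0.17 0 0 0" --pt "1 0 2 -0.33 0 0 0" --pt "1 0 2.9 -0.48 0 0 0" --pt "1 0 2.9 -0.48 0 0 0" --pt "0.5 0 2.9 -0.48 0 0 0" --pt "0.3 0 2.9 -0.48 0 0 0" --pt "0.15 0 2.9 -0.48 0 0 0" --pt "0.1 0 2.9 -0.48 0 0 0" --pt "0.1 0 2.9 -0.48 0 0 0" --pt "0.1 0 2.9 -0.48 0 0 0" --pt "0.1 0 2.9 -0.48 0 0 0" --force 35

```text
time: 3.6
position: [0.5288, -0.1994, 0.0284]
tool_rot: [-0.618, 0.212, -0.247, 0.716]
ft_force: [-0.7, 0.1, 0.4]
grip_width: 0.0388
```

Request:
carry_out --pt "0.0 0 0 0 0 0 0" --pt "0 0 0 0 0 0 0" --pt "0 0 0 0 0 0 0" --pt "0 0 0 0 0 0 0" --pt "0 0 0 0 0 0 0" --pt "0 0 0 0 0 0 0" --pt "0 0 0 0 0 0 0"

```text
time: 4.3
position: [0.529, -0.1995, 0.0284]
tool_rot: [-0.618, 0.211, -0.247, 0.716]
ft_force: [1.2, -0.3, 0.5]
grip_width: 0.0208
```

Run:
```python
from h import *
o=robot.get_obs();print(o["time"],o["position"],o["ft_force"],o["moment"],o["grip_width"])
for n in("top","scene"):cv2.imwrite(f"pics/{n}3.png",robot.camera(n)[:,:,::-1])
t=cv2.imread("pics/top3.png");s=cv2.imread("pics/scene3.png")
cv2.imwrite("pics/v3.png",np.hstack([cv2.resize(t[190:290,340:440],(400,400)),cv2.resize(s[150:250,320:420],(400,400))]))
```

```text
4.3 [ 0.529  -0.1995  0.0284] [ 1.2122 -0.3176  0.4515] [-0.1454 -0.0679  0.0006] 0.02080145691513723
```

View pics/v3.png

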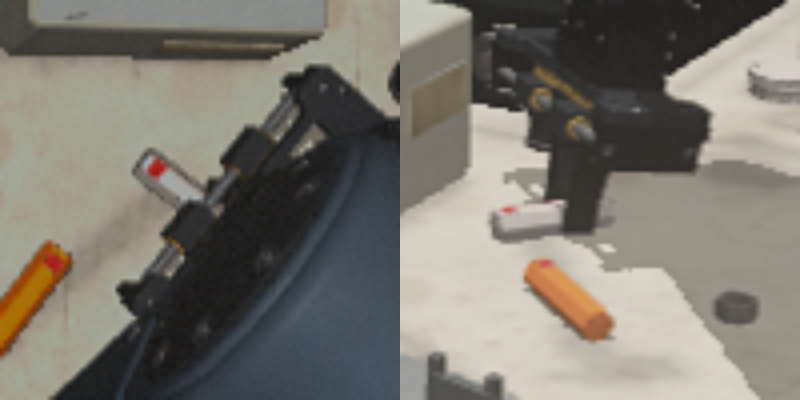

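Request:
carry_out --pt "0 0 -1 0.15 0 0 0" --pt "0 0 -2.5 0.37 0 0 0" --pt "0 0 -5 0.75 0 0 0" --pt "0 0 -9 1.35 0 0 0" --pt "0 0 -13 1.95 0 0 0" --pt "0 0 -17 2.5 0 0 0" --pt "0 0 -17 2.5 0 0 0" --pt "0 0 -17 2.5 0 0 0"

```text
time: 5.2
position: [0.5283, -0.1995, 0.202]
tool_rot: [-0.618, 0.211, -0.247, 0.716]
ft_force: [-0.2, 0.3, -2.5]
grip_width: 0.0207
```

Run:
```python
from h import *
o=robot.get_obs();print(o["time"],o["position"],o["ft_force"],o["moment"],o["grip_width"])
for n in("top","scene"):cv2.imwrite(f"pics/{n}4.png",robot.camera(n)[:,:,::-1])
t=cv2.imread("pics/top4.png");s=cv2.imread("pics/scene4.png")
cv2.imwrite("pics/v4.png",np.hstack([cv2.resize(t[190:290,340:440],(400,400)),cv2.resize(s[70:200,320:450],(400,400))]))
```

```text
5.2 [ 0.5283 -0.1995  0.202 ] [-0.1526  0.2553 -2.4579] [-0.0945  0.0471  0.0274] 0.020744213553375256
```

View pics/v4.png

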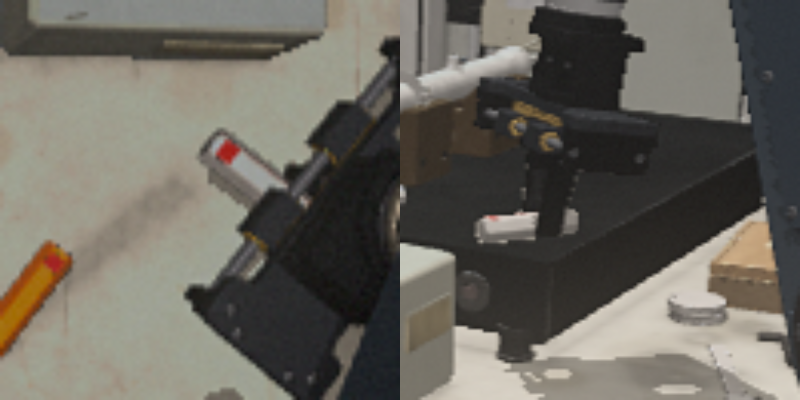

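Run:
```python
from h import *
# bar in tool at grasp
p=np.array([.529,-.1995,.0284]);R=Ro.from_quat(robot.get_obs()["tool_rot"]).as_matrix()
c=np.array([.5391,-.1887,.010]);dt=R.T@(c-p);b=R.T@np.array([np.cos(.9087),np.sin(.9087),0]);print("bar in tool",dt*1000,b)
j=TH;x=np.array([np.cos(j),np.sin(j),0]);y=np.array([0,0,-1.]);R1=np.c_[x,y,np.cross(x,y)]@Ro.from_rotvec([.15,0,0]).as_matrix()
print("bar dir then",R1@b)
o=robot.get_obs()
for h in(.14,.06+.012,.06):
    t=S(-.115,0,h);P1=t-R1@dt;print(h,P1,"shift",R.T@(P1-o["position"])*100,"rot",Ro.from_matrix(R.T@R1).as_rotvec())
```

```text
bar in tool [ 1.353  20.3679 11.8544] [0.0003 0.1474 0.9891]
bar dir then [0.1365 0.9906 0.0021]
0.14 [0.4272 0.1402 0.1584] shift [-28.7062   7.1329  19.7581] rot [ 0.0017 -0.5195  0.0768]
0.072 [0.4272 0.1402 0.0904] shift [-28.698   13.8586  18.756 ] rot [ 0.0017 -0.5195  0.0768]
0.06 [0.4272 0.1402 0.0784] shift [-28.6966  15.0455  18.5791] rot [ 0.0017 -0.5195  0.0768]
```

Request:
carry_out --pt "0 -3 -2 1 0 -0.05 0.008" --pt "0 -7 -2 4 0 -0.15 0.02" --pt "0 -11 -2 7 0 -0.25 0.035" --pt "0 -15 -1.5 10 0 -0.35 0.05" --pt "0 -19 -1 13 0 -0.45 0.065" --pt "0 -23 -0.8 16 0.002 -0.5195 0.077" --pt "0 -26 -0.8 18.7 0.002 -0.5195 0.077" --pt "0 -28.7 -0.8 20.9 0.002 -0.5195 0.077" --pt "0 -28.7 -0.8 20.9 0.002 -0.5195 0.077" --pt "0 -28.7 3 20.4 0.002 -0.5195 0.077" --pt "0 -28.7 7.1 19.8 0.002 -0.5195 0.077" --pt "0 -28.7 7.1 19.8 0.002 -0.5195 0.077" --pt "0 -28.7 7.1 19.8 0.002 -0.5195 0.077" --pt "0 -28.7 7.1 19.8 0.002 -0.5195 0.077"

```text
time: 6.7
position: [0.4299, 0.1392, 0.1598]
tool_rot: [-0.651, 0.043, -0.054, 0.756]
ft_force: [0.5, -0.4, -1.5]
grip_width: 0.0208
```

Run:
```python
from h import *
o=robot.get_obs();print(o["time"],o["position"],o["ft_force"],o["moment"],o["grip_width"])
R=Ro.from_quat(o["tool_rot"]).as_matrix();dt=np.array([.00135,.02037,.01185]);c=o["position"]+R@dt;print("bar est",c,"stand",inv(c),"dir",R@[0.0003,.1474,.9891])
for n in("top","scene"):cv2.imwrite(f"pics/{n}5.png",robot.camera(n)[:,:,::-1])
t=cv2.imread("pics/top5.png");s=cv2.imread("pics/scene5.png")
cv2.imwrite("pics/v5.png",np.hstack([cv2.resize(t[210:310,200:300],(400,400)),cv2.resize(s[180:300,270:390],(400,400))]))
```

```text
6.7 [0.4299 0.1392 0.1598] [ 0.4603 -0.4239 -1.514 ] [-0.1521 -0.0432  0.0142] 0.02080599559596401
bar est [0.4333 0.1536 0.1415] stand [-0.1121 -0.0006  0.1415] dir [0.1374 0.9905 0.0016]
```

View pics/v5.png

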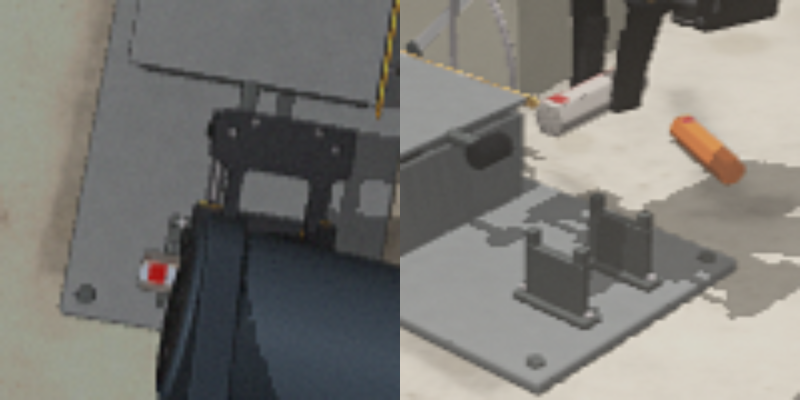

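Run:
```python
from h import *
o=robot.get_obs();R=Ro.from_quat(o["tool_rot"]).as_matrix();dt=np.array([.00135,.02037,.01185]);c=o["position"]+R@dt
print(o["position"])
b=R@np.array([0.0003,.1474,.9891])
for n,(x0,y0,w,f,ox) in {"top":(200,210,100,4,0),"scene":(270,180,120,400/120,400)}.items():
  im=robot.camera(n)[:,:,::-1].copy()
  im=cv2.resize(im[y0:y0+w,x0:x0+w],None,fx=8,fy=8,interpolation=0)
  # predicted end outline: octagon-ish circle radius 10.5 at the left end
  E_=c+b*.0425
  for k in range(8):
    a=k*np.pi/4;u=proj(n,E_+.0105*(np.cos(a)*R[:,0]+np.sin(a)*np.array([0,0,1])))
    cv2.circle(im,tuple(int(v) for v in (u-[x0-.5,y0-.5])*8),2,(0,255,0),-1)
  cv2.imwrite(f"pics/e_{n}.png",im[200:800,:800] if n=="top" else im[0:500,200:800])
```

```text
[0.4301 0.1393 0.1604]
```

View pics/e_top.png

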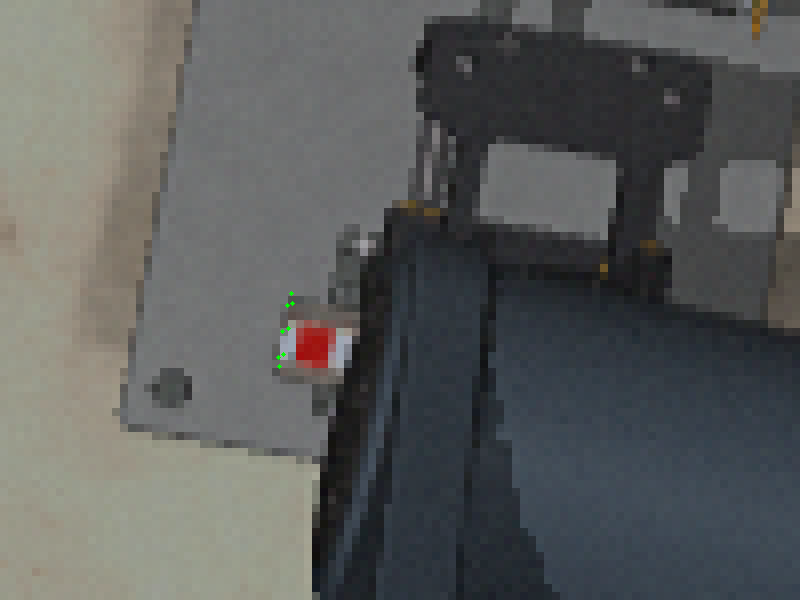

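View pics/e_scene.png

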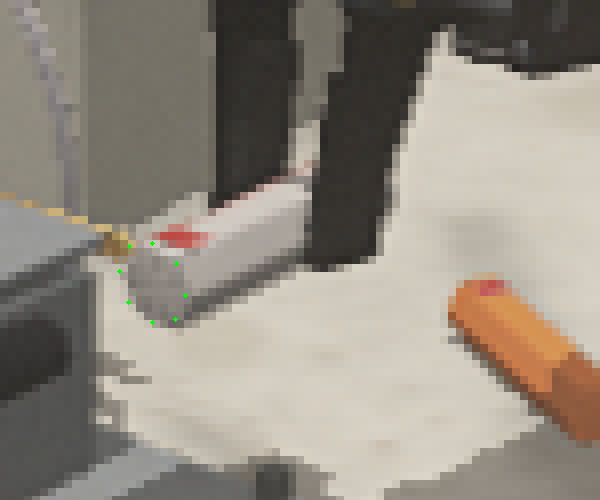

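Run:
```python
from h import *
for a,b,n in(((245.2,265.3),(241.2,286.3),"L"),((269.3,269.3),(265.2,290.3),"R")):
    A=plane("top",a,.017);B=plane("top",b,.017);print(n,inv(A),inv(B),inv((A+B)/2))
# scene screws
for a,b,n in(((305.8,265.3),(327,274),"L"),):
    A=plane("scene",a,.017);B=plane("scene",b,.017);print(n,inv(A),inv(B),inv((A+B)/2))
print("scene R front",inv(plane("scene",(345.3,262.5),.017)))
# tri
for a,b in(((245.2,265.3),(305.8,265.3)),((241.2,286.3),(327,274)),((265.2,290.3),(345.3,262.5))):
    X,e=tri(a,b);print(inv(X),e)
```

```text
L [-0.0881  0.0314  0.017 ] [-0.1424  0.0323  0.017 ] [-0.1152  0.0318  0.017 ]
R [-0.0881 -0.0315  0.017 ] [-0.1424 -0.03    0.017 ] [-0.1153 -0.0307  0.017 ]
L [-0.0854  0.0339  0.017 ] [-0.1402  0.0318  0.017 ] [-0.1128  0.0329  0.017 ]
scene R front [-0.1393 -0.0304  0.017 ]
[-0.0867  0.0326  0.0169] 0.0036939865767929535
[-0.1418  0.0327  0.018 ] 0.001365633797603716
[-0.1414 -0.0293  0.0182] 0.0021802545944557598
```

Request:
carry_out --pt "0 -0.12 2 -0.2 0 0 0" --pt "0 -0.12 4 -0.5 0 0 0" --pt "0 -0.12 5.5 -0.72 0 0 0" --pt "0 -0.12 6.5 -0.88 0 0 0" --pt "0 -0.12 6.5 -0.88 0 0 0" --pt "0 -0.12 6.5 -0.88 0 0 0"

```text
time: 7.5
position: [0.4284, 0.1407, 0.0936]
tool_rot: [-0.651, 0.043, -0.053, 0.756]
ft_force: [0.3, -0.2, -1.4]
grip_width: 0.0209
```

Run:
```python
from h import *
o=robot.get_obs();print(o["time"],o["position"],o["ft_force"],o["moment"],o["grip_width"])
R=Ro.from_quat(o["tool_rot"]).as_matrix();dt=np.array([0,.02037,.01185]);c=o["position"]+R@dt;print("bar est",c,"stand",inv(c),"dir",R@[0.0003,.1474,.9891])
for n in("top","scene"):cv2.imwrite(f"pics/{n}6.png",robot.camera(n)[:,:,::-1])
t=cv2.imread("pics/top6.png");s=cv2.imread("pics/scene6.png")
cv2.imwrite("pics/v6.png",np.hstack([cv2.resize(t[230:310,200:280],(400,400),interpolation=0),cv2.resize(s[220:300,285:365],(400,400),interpolation=0)]))
```

```text
7.5 [0.4284 0.1407 0.0936] [ 0.327  -0.1774 -1.3665] [-0.166  -0.0486  0.0423] 0.020949190279301613
bar est [0.4305 0.1553 0.0753] stand [-0.1152  0.0006  0.0753] dir [0.1367 0.9906 0.0015]
```

View pics/v6.png

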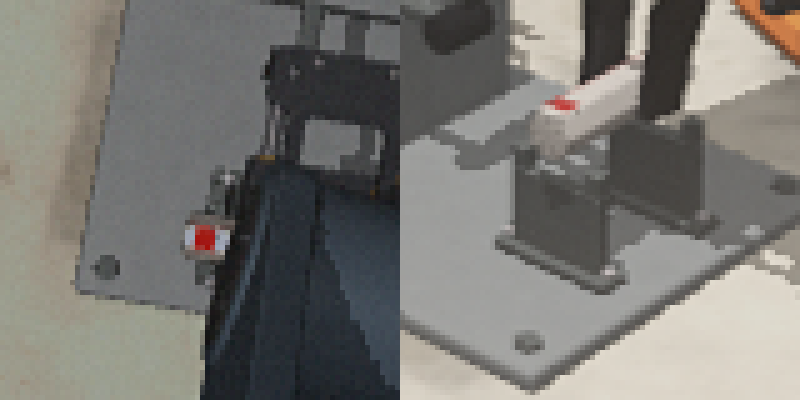

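Request:
carry_out --pt "0 0 0.4 -0.06 0 0 0" --pt "0 0 0.8 -0.12 0 0 0" --pt "0 0 1.1 -0.16 0 0 0" --pt "0 0 1.1 -0.16 0 0 0" --pt "0 0 1.1 -0.16 0 0 0"

```text
time: 8.1
position: [0.4279, 0.1408, 0.0819]
tool_rot: [-0.651, 0.044, -0.052, 0.756]
ft_force: [-0.3, 1.3, -1.1]
grip_width: 0.0209
```

Run:
```python
from h import *
o=robot.get_obs();print(o["time"],o["position"],o["ft_force"],o["moment"],o["grip_width"])
R=Ro.from_quat(o["tool_rot"]).as_matrix();dt=np.array([0,.02037,.01185]);c=o["position"]+R@dt;print("stand",inv(c))
for n in("top","scene"):cv2.imwrite(f"pics/{n}7.png",robot.camera(n)[:,:,::-1])
t=cv2.imread("pics/top7.png");s=cv2.imread("pics/scene7.png")
cv2.imwrite("pics/v7.png",np.hstack([cv2.resize(t[230:310,200:280],(400,400),interpolation=0),cv2.resize(s[220:300,285:365],(400,400),interpolation=0)]))
```

```text
8.1 [0.4279 0.1408 0.0819] [-0.3233  1.2603 -1.1478] [-0.2108 -0.0896  0.0072] 0.02090566140429747
stand [-0.1157  0.0006  0.0635]
```

View pics/v7.png

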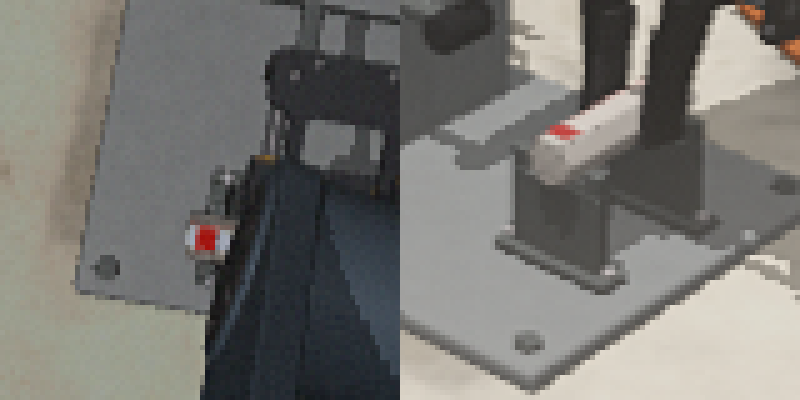

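Request:
carry_out --pt "0 0 0.1 -0.015 0 0 0" --pt "0 0 0.2 -0.03 0 0 0" --pt "0 0 0.2 -0.03 0 0 0"

```text
time: 8.5
position: [0.428, 0.1407, 0.0799]
tool_rot: [-0.651, 0.044, -0.053, 0.756]
ft_force: [0.2, -0.2, -1.6]
grip_width: 0.0209
```

Request:
carry_out --pt "0 0 0.1 -0.015 0 0 0" --pt "0 0 0.15 -0.02 0 0 0" --pt "0 0 0.15 -0.02 0 0 0"

```text
time: 8.8
position: [0.428, 0.1408, 0.0785]
tool_rot: [-0.651, 0.044, -0.053, 0.756]
ft_force: [0.4, -0.2, -2.2]
grip_width: 0.0207
```

Still hanging free (about -2 N); continue down in 1 mm steps.

Request:
carry_out --pt "0 0 0.1 -0.015 0 0 0" --pt "0 0 0.1 -0.015 0 0 0" --pt "0 0 0.1 -0.015 0 0 0"

```text
time: 9.1
position: [0.428, 0.1408, 0.0783]
tool_rot: [-0.651, 0.043, -0.053, 0.756]
ft_force: [-0.8, -0.4, 7.6]
grip_width: 0.0209
```

Request:
carry_out --pt "0 0 0.1 -0.015 0 0 0" --pt "0 0 0.1 -0.015 0 0 0" --pt "0 0 0.1 -0.015 0 0 0"

```text
time: 9.4
position: [0.4281, 0.1408, 0.0781]
tool_rot: [-0.651, 0.043, -0.053, 0.756]
ft_force: [-3.0, -2.3, 16.5]
grip_width: 0.0205
```

Request:
carry_out --pt "0 0 -0.16 0.02 0 0 0" --pt "0 0 -0.16 0.02 0 0 0" --pt "0.3 0 -0.16 0.02 0 0 0" --pt "0.4 0 -0.16 0.02 0 0 0" --pt "0.5 0 -0.16 0.02 0 0 0" --pt "0.6 0 -0.16 0.02 0 0 0" --pt "0.6 0 -0.16 0.02 0 0 0" --pt "0.6 0 -0.16 0.02 0 0 0"

```text
time: 10.2
position: [0.428, 0.1407, 0.078]
tool_rot: [-0.651, 0.044, -0.053, 0.756]
ft_force: [0.2, -0.0, -0.4]
grip_width: 0.0508
```

Run:
```python
from h import *
o=robot.get_obs();print(o["time"],o["position"],o["ft_force"],o["moment"],o["grip_width"])
for n in("top","scene"):cv2.imwrite(f"pics/{n}8.png",robot.camera(n)[:,:,::-1])
t=cv2.imread("pics/top8.png");s=cv2.imread("pics/scene8.png")
cv2.imwrite("pics/v8.png",np.hstack([cv2.resize(t[230:310,200:280],(400,400),interpolation=0),cv2.resize(s[220:300,285:365],(400,400),interpolation=0)]))
```

```text
10.2 [0.428  0.1407 0.078 ] [ 0.2324 -0.031  -0.3682] [-0.087  -0.0886 -0.0408] 0.05076346767091437
```

View pics/v8.png

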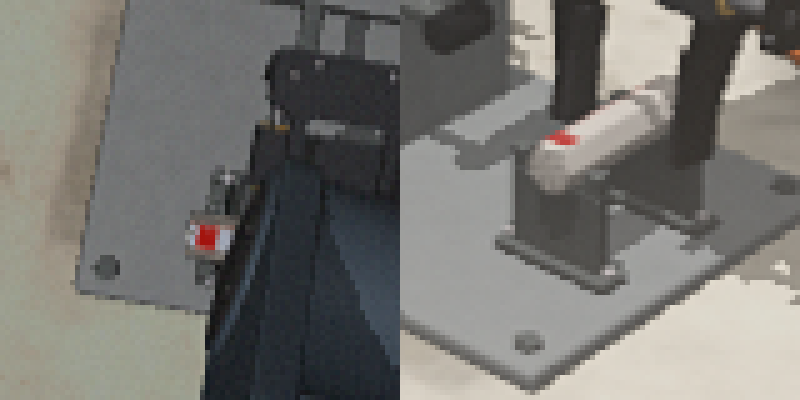

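Request:
carry_out --pt "0.6 0 -1 0.15 0 0 0" --pt "0.6 0 -3 0.45 0 0 0" --pt "0.6 0 -6 0.9 0 0 0" --pt "0.6 0 -10 1.5 0 0 0" --pt "0.6 0 -14 2.1 0 0 0" --pt "0.6 0 -18 2.7 0 0 0" --pt "0.6 0 -18 2.7 0 0 0" --pt "0.6 0 -18 2.7 0 0 0"

```text
time: 11.1
position: [0.4275, 0.1407, 0.2613]
tool_rot: [-0.651, 0.043, -0.053, 0.756]
ft_force: [-0.1, -0.1, -0.2]
grip_width: 0.0521
```

Run:
```python
from h import *
o=robot.get_obs();print(o["time"],o["position"],o["ft_force"],o["grip_width"])
for n in("top","scene"):cv2.imwrite(f"pics/{n}9.png",robot.camera(n)[:,:,::-1])
t=cv2.imread("pics/top9.png");s=cv2.imread("pics/scene9.png")
cv2.imwrite("pics/v9.png",np.hstack([cv2.resize(t[230:310,200:280],(400,400),interpolation=0),cv2.resize(s[220:300,285:365],(400,400),interpolation=0)]))
K=S(-.031,.001,.082);print("knob",K)
j=TH+np.pi/2
for up in(.12,.04,0): steptilt(K,.014,j,0,up)
```

```text
11.1 [0.4275 0.1407 0.2613] [-0.0925 -0.1057 -0.2395] 0.05214786502128928
knob [0.5139 0.1442 0.082 ]
tgt [0.5139 0.1442 0.216 ] shift cm [8.6295 4.5118 0.884 ] rot [-0.1168 -1.5678  0.1167]
tgt [0.5139 0.1442 0.136 ] shift cm [ 8.6298 12.4235 -0.3012] rot [-0.1168 -1.5678  0.1167]
tgt [0.5139 0.1442 0.096 ] shift cm [ 8.63   16.3794 -0.8937] rot [-0.1168 -1.5678  0.1167]
```

View pics/v9.png

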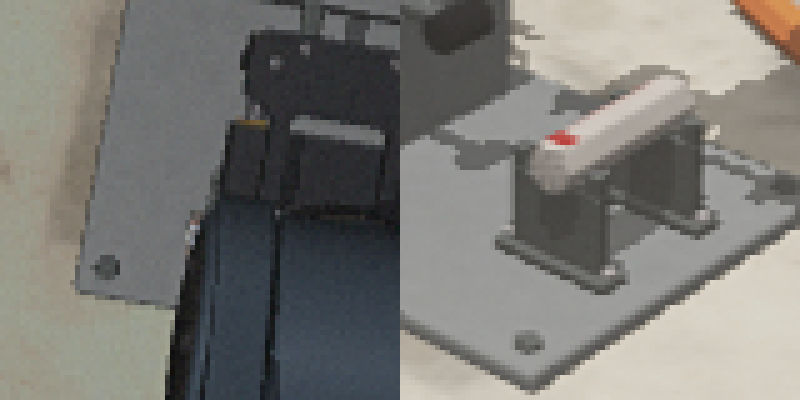

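Run:
```python
from h import *
o=robot.get_obs()
def onY(n,uv,Y):
    o_,d=ray(n,uv);a=inv(o_);b=inv(o_+d);t=(Y-a[1])/(b[1]-a[1]);return a+t*(b-a)
for uv in((303.5,205),(302,190),(297,180),(290,168),(286,163.5),(302,166.5),(274,194)):
    X=onY("scene",uv,-.088);d=np.array([.133-X[0],X[2]-.08]);print(uv,X,"r",np.hypot(*d),"ang",np.arctan2(d[1],d[0]))
K=S(-.031,.001,.082);j=TH+np.pi/2
for up in(.12,.04,0): steptilt(K,.014,j,-.25,up)
```

```text
(303.5, 205) [ 0.0284 -0.088   0.0833] r 0.10467522778831591 ang 0.03150533011038934
(302, 190) [ 0.0331 -0.088   0.1197] r 0.10750057450704859 ang 0.3779355367059219
(297, 180) [ 0.0486 -0.088   0.1406] r 0.10389662618092667 ang 0.622380720275679
(290, 168) [ 0.0704 -0.088   0.165 ] r 0.10557818290776479 ang 0.9362690816331213
(286, 163.5) [ 0.0831 -0.088   0.1733] r 0.10583405904921703 ang 1.079341597854678
(302, 166.5) [ 0.0331 -0.088   0.1768] r 0.13906954321538065 ang 0.7696070934392105
(274, 194) [ 0.1251 -0.088   0.0858] r 0.00981473523523985 ang 0.6346215629791118
tgt [0.5105 0.1447 0.2156] shift cm [8.2832 4.5548 0.8775] rot [-0.3128 -1.5775 -0.08  ]
tgt [0.5105 0.1447 0.1356] shift cm [ 8.2835 12.4665 -0.3077] rot [-0.3128 -1.5775 -0.08  ]
tgt [0.5105 0.1447 0.0956] shift cm [ 8.2836 16.4224 -0.9002] rot [-0.3128 -1.5775 -0.08  ]
```

Run:
```python
from h import *
K=S(-.031,.001,.082);j=TH+np.pi/2
for up in(.16,): steptilt(K,.014,j,-.1,up)
```

```text
tgt [0.5125 0.1444 0.2559] shift cm [8.4896 0.5628 1.4755] rot [-0.1952 -1.5738  0.0383]
```

Request:
carry_out --pt "0.7 0 0 0 -0.02 -0.157 0.004" --pt "0.7 0 0 0 -0.04 -0.315 0.008" --pt "0.7 0 0 0 -0.06 -0.47 0.012" --pt "0.7 0 0 0 -0.08 -0.63 0.016" --pt "0.7 0 0 0 -0.1 -0.79 0.019" --pt "0.7 1 0 0.2 -0.12 -0.945 0.023" --pt "0.7 2.5 0 0.4 -0.14 -1.1 0.027" --pt "0.7 4 0.1 0.7 -0.16 -1.26 0.031" --pt "0.7 5.5 0.3 1 -0.175 -1.42 0.034" --pt "0.7 7 0.5 1.3 -0.195 -1.574 0.038" --pt "0.7 8.5 0.55 1.5 -0.195 -1.574 0.038" --pt "0.7 8.5 0.55 1.5 -0.195 -1.574 0.038" --pt "0.7 8.5 0.55 1.5 -0.195 -1.574 0.038" --pt "0.7 8.5 0.55 1.5 -0.195 -1.574 0.038"

```text
time: 12.6
position: [0.5125, 0.1445, 0.256]
tool_rot: [0.559, 0.487, -0.441, -0.506]
ft_force: [-0.6, -0.3, -0.1]
grip_width: 0.061
```

Run:
```python
from h import *
o=robot.get_obs();print(o["time"],o["position"],o["q"],o["ft_force"],o["grip_width"]);print(Ro.from_quat(o["tool_rot"]).as_matrix())
for n in("top","scene"):cv2.imwrite(f"pics/{n}10.png",robot.camera(n)[:,:,::-1])
t=cv2.imread("pics/top10.png");s=cv2.imread("pics/scene10.png")
cv2.imwrite("pics/v10.png",np.hstack([cv2.resize(t[170:310,200:340],(400,400)),cv2.resize(s[120:270,230:380],(400,400))]))
K=S(-.031,.001,.082);j=TH+np.pi/2
for up in(.06,0,): steptilt(K,.014,j,-.1,up)
```

```text
12.6 [0.5125 0.1445 0.256 ] [ 0.076   0.3601  1.7156 -0.0251  0.9689 -1.3438] [-0.6037 -0.3248 -0.0723] 0.060997669780344516
[[ 0.1374  0.0982 -0.9856]
 [ 0.9905 -0.0132  0.1367]
 [ 0.0004 -0.9951 -0.0991]]
tgt [0.5125 0.1444 0.1559] shift cm [-0.0311 10.0232  1.0539] rot [ 0.0009 -0.0007  0.0006]
tgt [0.5125 0.1444 0.0959] shift cm [-0.035  15.9927  1.6586] rot [ 0.0009 -0.0007  0.0006]
```

View pics/v10.png

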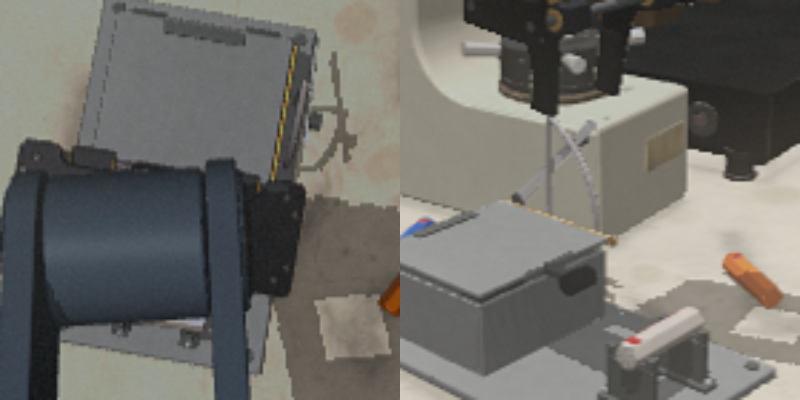

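Request:
carry_out --pt "0.7 0 3 0.3 0 0 0" --pt "0.7 0 6 0.6 0 0 0" --pt "0.7 0 9 0.95 0 0 0" --pt "0.7 0 12 1.25 0 0 0" --pt "0.7 0 13 1.35 0 0 0" --pt "0.7 0 13 1.35 0 0 0" --pt "0.7 0 13 1.35 0 0 0"

```text
time: 13.4
position: [0.5145, 0.1448, 0.1273]
tool_rot: [0.56, 0.489, -0.44, -0.505]
ft_force: [0.1, 0.6, -0.2]
grip_width: 0.0607
```

Run:
```python
from h import *
o=robot.get_obs();print(o["time"],o["position"],o["ft_force"],o["grip_width"])
for n in("top","scene"):cv2.imwrite(f"pics/{n}11.png",robot.camera(n)[:,:,::-1])
t=cv2.imread("pics/top11.png");s=cv2.imread("pics/scene11.png")
cv2.imwrite("pics/v11.png",np.hstack([cv2.resize(t[170:310,200:340],(400,400)),cv2.resize(s[160:260,250:350],(400,400))]))
K=S(-.031,.001,.082);j=TH+np.pi/2
steptilt(K,.014,j,-.1,0)
```

```text
13.4 [0.5145 0.1448 0.1273] [ 0.1289  0.6241 -0.2421] 0.06073544264926622
tgt [0.5125 0.1444 0.0959] shift cm [-0.089   3.1606  0.5652] rot [0.0057 0.     0.0016]
```

View pics/v11.png

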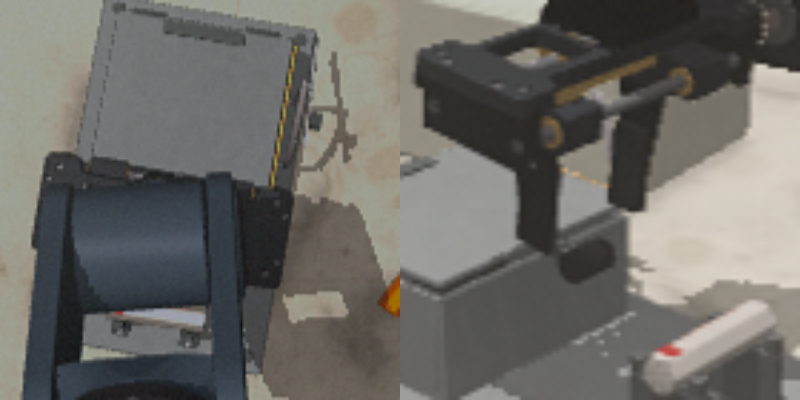

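Request:
carry_out --pt "0.7 -0.05 1 0.18 0 0 0" --pt "0.7 -0.09 2 0.36 0 0 0" --pt "0.7 -0.09 3.1 0.55 0 0 0" --pt "0.7 -0.09 3.1 0.55 0 0 0" --pt "0.7 -0.09 3.1 0.55 0 0 0"

```text
time: 14.0
position: [0.511, 0.1442, 0.0943]
tool_rot: [0.559, 0.488, -0.441, -0.506]
ft_force: [-0.1, 0.9, -0.3]
grip_width: 0.0607
```

Run:
```python
from h import *
o=robot.get_obs();print(o["time"],o["position"],o["ft_force"],o["grip_width"])
for n in("scene",):cv2.imwrite(f"pics/{n}12.png",robot.camera(n)[:,:,::-1])
s=cv2.imread("pics/scene12.png")
cv2.imwrite("pics/v12.png",cv2.resize(s[180:260,260:340],(600,600),interpolation=0))
K=S(-.031,.001,.082);j=TH+np.pi/2
steptilt(K,.014,j,-.1,0)
```

```text
14.0 [0.511  0.1442 0.0943] [-0.0653  0.8896 -0.3381] 0.06074720578001977
tgt [0.5125 0.1444 0.0959] shift cm [ 0.0342 -0.1145 -0.1296] rot [0.0019 0.     0.0008]
```

View pics/v12.png

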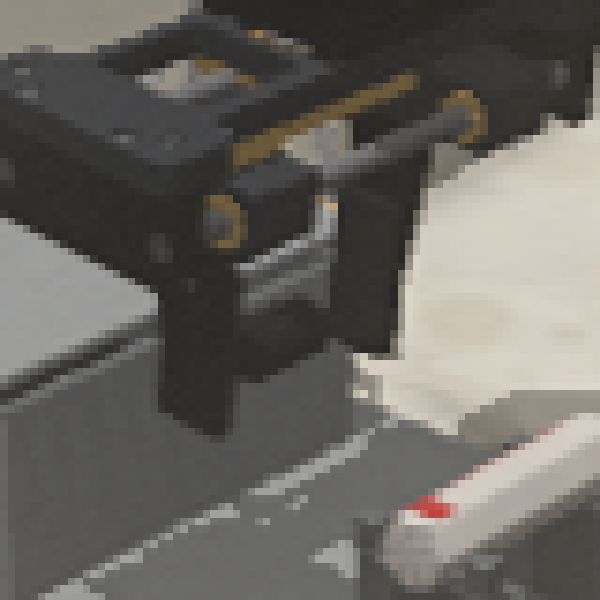

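Request:
carry_out --pt "0.5 0 0 -0.1 0 0 0" --pt "0.3 0 0 -0.1 0 0 0" --pt "0.2 0 0 -0.1 0 0 0" --pt "0 0 0 -0.1 0 0 0" --pt "0 0 0 -0.1 0 0 0" --pt "0 0 0 -0.1 0 0 0" --pt "0 0 0 -0.1 0 0 0" --pt "0 0 0 -0.1 0 0 0" --pt "0 0 0 -0.1 0 0 0" --pt "0 0 0 -0.1 0 0 0" --force 40

```text
time: 15.05
position: [0.5123, 0.1438, 0.0951]
tool_rot: [0.559, 0.488, -0.44, -0.505]
ft_force: [-0.6, -4.1, 1.2]
grip_width: 0.0275
```

Run:
```python
from h import *
o=robot.get_obs();print(o["time"],o["position"],o["ft_force"],o["moment"],o["grip_width"])
# arc plan: TCP shift in tool axes, knob rotating about hinge
R=Ro.from_quat(o["tool_rot"]).as_matrix()
c,s=np.cos(TH),np.sin(TH);ex=np.array([c,s,0]);ez=np.array([0,0,1.])
a0=np.arctan2(.002,.164);r=np.hypot(.002,.164)
for a in(.05,.1,.15,.2,.25,.3,.35,.4,.45,.5,.55,.6,.65,.7,.75,.77,.8):
    d=ex*(-r*np.cos(a0+a)+r*np.cos(a0))+ez*(r*np.sin(a0+a)-r*np.sin(a0))
    print(a,np.round(R.T@d*100,2))
```

```text
15.05 [0.5123 0.1438 0.0951] [-0.5695 -4.1017  1.1727] [-0.6722 -0.0681 -0.0652] 0.027528631054017542
0.05 [ 0.   -0.81 -0.11]
0.1 [ 0.   -1.62 -0.27]
0.15 [ 0.   -2.41 -0.46]
0.2 [ 0.  -3.2 -0.7]
0.25 [ 0.   -3.97 -0.97]
0.3 [ 0.   -4.73 -1.28]
0.35 [ 0.   -5.47 -1.63]
0.4 [ 0.   -6.2  -2.02]
0.45 [ 0.   -6.9  -2.44]
0.5 [ 0.   -7.58 -2.89]
0.55 [ 0.   -8.24 -3.38]
0.6 [ 0.   -8.87 -3.9 ]
0.65 [ 0.   -9.48 -4.46]
0.7 [  0.   -10.06  -5.04]
0.75 [  0.   -10.6   -5.65]
0.77 [  0.   -10.81  -5.9 ]
0.8 [  0.   -11.12  -6.29]
```

Request:
carry_out --pt "0 -0.03 -0.4 -0.05 0 0 0" --pt "0 -0.04 -0.8 -0.11 0 0 0" --pt "0 -0.05 -1.2 -0.19 0 0 0" --pt "0 -0.05 -1.62 -0.27 0 0 0" --pt "0 -0.05 -2.0 -0.36 0 0 0" --pt "0 -0.05 -2.41 -0.46 0 0 0" --pt "0 -0.05 -2.8 -0.58 0 0 0" --pt "0 -0.05 -3.2 -0.7 0 0 0" --pt "0 -0.05 -3.2 -0.7 0 0 0" --pt "0 -0.05 -3.2 -0.7 0 0 0"

```text
time: 16.05
position: [0.516, 0.1432, 0.1278]
tool_rot: [0.559, 0.488, -0.44, -0.505]
ft_force: [2.0, 0.1, -5.0]
grip_width: 0.0278
```

Run:
```python
from h import *
o=robot.get_obs();print(o["time"],o["position"],o["ft_force"],o["moment"],o["grip_width"])
for n in("scene",):cv2.imwrite(f"pics/{n}13.png",robot.camera(n)[:,:,::-1])
s=cv2.imread("pics/scene13.png")
cv2.imwrite("pics/v13.png",cv2.resize(s[150:260,220:360],(763,600)))
```

```text
16.05 [0.516  0.1432 0.1278] [ 2.0154  0.0923 -5.0216] [ 0.0271 -0.0882 -0.0946] 0.027794870457086795
```

View pics/v13.png

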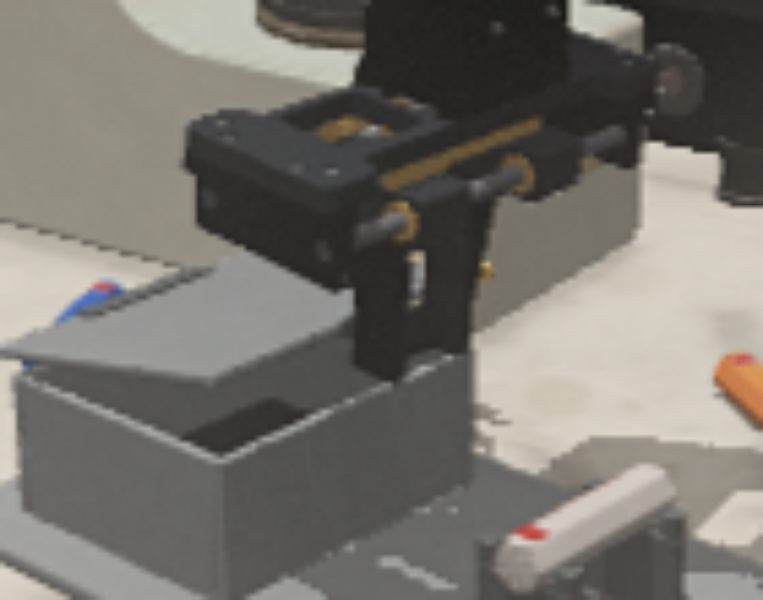

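Request:
carry_out --pt "0 0 -0.4 -0.13 0 0 0" --pt "0 0 -0.77 -0.27 0 0 0" --pt "0 0 -1.15 -0.42 0 0 0" --pt "0 0 -1.53 -0.58 0 0 0" --pt "0 0 -1.9 -0.75 0 0 0" --pt "0 0 -2.27 -0.93 0 0 0" --pt "0 0 -2.64 -1.12 0 0 0" --pt "0 0 -3.0 -1.32 0 0 0" --pt "0 0 -3.35 -1.53 0 0 0" --pt "0 0 -3.7 -1.74 0 0 0" --pt "0 0 -4.04 -1.96 0 0 0" --pt "0 0 -4.38 -2.19 0 0 0" --pt "0 0 -4.71 -2.43 0 0 0" --pt "0 0 -5.04 -2.68 0 0 0" --pt "0 0 -5.36 -2.94 0 0 0" --pt "0 0 -5.67 -3.2 0 0 0" --pt "0 0 -6.28 -3.76 0 0 0" --pt "0 0 -6.86 -4.34 0 0 0" --pt "0 0 -6.86 -4.34 0 0 0" --pt "0 0 -6.86 -4.34 0 0 0"

```text
time: 18.1
position: [0.5514, 0.138, 0.2006]
tool_rot: [0.559, 0.488, -0.44, -0.505]
ft_force: [-1.6, 1.4, -4.9]
grip_width: 0.0275
```

Run:
```python
from h import *
o=robot.get_obs();print(o["time"],o["position"],o["ft_force"],o["moment"],o["grip_width"])
for n in("scene","top"):cv2.imwrite(f"pics/{n}14.png",robot.camera(n)[:,:,::-1])
s=cv2.imread("pics/scene14.png");t=cv2.imread("pics/top14.png")
cv2.imwrite("pics/v14.png",np.hstack([cv2.resize(s[140:240,230:330],(400,400),interpolation=0),cv2.resize(t[160:260,230:330],(400,400),interpolation=0)]))
```

```text
18.1 [0.5514 0.138  0.2006] [-1.5727  1.3873 -4.9204] [ 0.2513  0.5712 -0.0729] 0.027515257985616576
```

View pics/v14.png

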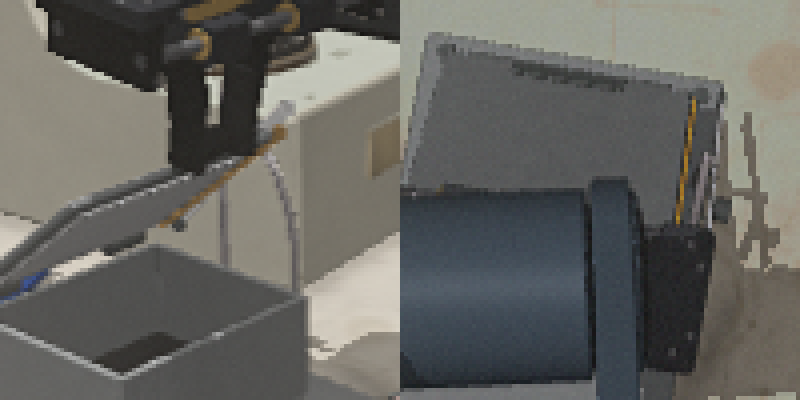

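Run:
```python
from h import *
def onY(n,uv,Y):
    o_,d=ray(n,uv);a=inv(o_);b=inv(o_+d);t=(Y-a[1])/(b[1]-a[1]);return a+t*(b-a)
for uv,Y in(((301,172.5),-.08),((302.3,166.3),-.09),((302.3,166.3),-.095)):
    X=onY("scene",uv,Y);d=np.array([.133-X[0],X[2]-.08]);print(uv,Y,X,"r",np.hypot(*d),"ang",np.arctan2(d[1],d[0]))
# shut reference for pointer tip
X=onY("scene",(310.5-.5,209.5-.5),-.08);d=np.array([.133-X[0],X[2]-.08]);print("shut",X,np.hypot(*d),np.arctan2(d[1],d[0]))
for a in(.66,.70,.74,.77,.8):
    print(a,"ptr",proj("scene",S(.133-.138*np.cos(a),-.08,.08+.138*np.sin(a))),"idx -.09",proj("scene",S(.133-.138*np.cos(a),-.092,.08+.138*np.sin(a))))
s=cv2.imread("pics/scene14.png");o=cv2.resize(s[155:205,265:315],(800,800),interpolation=0)
for i in range(0,50,5):cv2.putText(o,str(265+i),(i*16,10),0,.35,(0,0,255),1);cv2.putText(o,str(155+i),(0,i*16+10),0,.35,(0,0,255),1)
cv2.imwrite("pics/v15.png",o[:600])
```

```text
(301, 172.5) -0.08 [ 0.0291 -0.08    0.1654] r 0.13451761887831945 ang 0.687712055811206
(302.3, 166.3) -0.09 [ 0.034  -0.09    0.1766] r 0.13831106414428454 ang 0.7728628524541995
(302.3, 166.3) -0.095 [ 0.0384 -0.095   0.1744] r 0.13362482354088223 ang 0.7841869014950542
shut [ 0.0015 -0.08    0.0833] 0.13156499980333353 0.02522005084951199
0.66 ptr [302.6814 173.3085] idx -.09 [306.1737 172.0118]
0.7 ptr [301.5312 171.1769] idx -.09 [305.0303 169.8962]
0.74 ptr [300.3263 169.0915] idx -.09 [303.832  167.8265]
0.77 ptr [299.3882 167.5602] idx -.09 [302.8988 166.3069]
0.8 ptr [298.4219 166.0588] idx -.09 [301.9373 164.817 ]
```

View pics/v15.png

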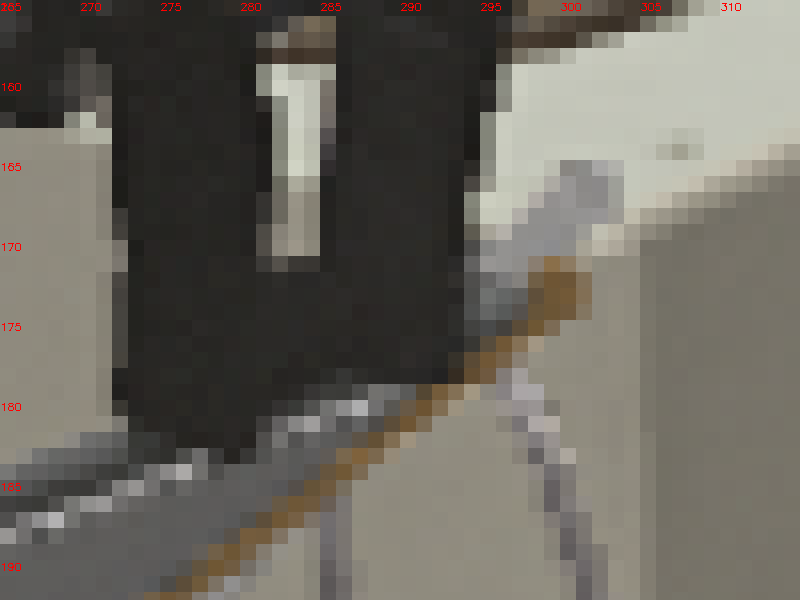

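Request:
carry_out --pt "0 0 -0.27 -0.3 0 0 0" --pt "0 0 -0.55 -0.62 0 0 0" --pt "0 0 -0.8 -0.93 0 0 0" --pt "0 0 -0.8 -0.93 0 0 0" --pt "0 0 -0.8 -0.93 0 0 0" --pt "0 0 -0.8 -0.93 0 0 0"

```text
time: 18.8
position: [0.5594, 0.1369, 0.2092]
tool_rot: [0.559, 0.488, -0.441, -0.505]
ft_force: [-5.4, 0.5, -3.5]
grip_width: 0.0277
```

Run:
```python
from h import *
o=robot.get_obs();print(o["time"],o["position"],o["ft_force"],o["moment"],o["grip_width"])
print("kin ang",np.arcsin((o["position"][2]-.0951+.002)/.164)-.0122)
for n in("scene","top"):cv2.imwrite(f"pics/{n}16.png",robot.camera(n)[:,:,::-1])
s=cv2.imread("pics/scene16.png");o=cv2.resize(s[155:205,265:315],(800,800),interpolation=0)
for i in range(0,50,5):cv2.putText(o,str(265+i),(i*16,10),0,.35,(0,0,255),1);cv2.putText(o,str(155+i),(0,i*16+10),0,.35,(0,0,255),1)
cv2.imwrite("pics/v16.png",o[:600])
t=cv2.imread("pics/top16.png");cv2.imwrite("pics/v16t.png",cv2.resize(t[170:240,280:330],(500,600*7//6-100),interpolation=0))
cv2.imwrite("pics/v16s.png",s[120:320,200:400].repeat(3,0).repeat(3,1))
```

```text
18.8 [0.5594 0.1369 0.2092] [-5.3611  0.4814 -3.469 ] [ 0.3011  1.1118 -0.0893] 0.02774462290129601
kin ang 0.7747514267191534
```

View pics/v16.png

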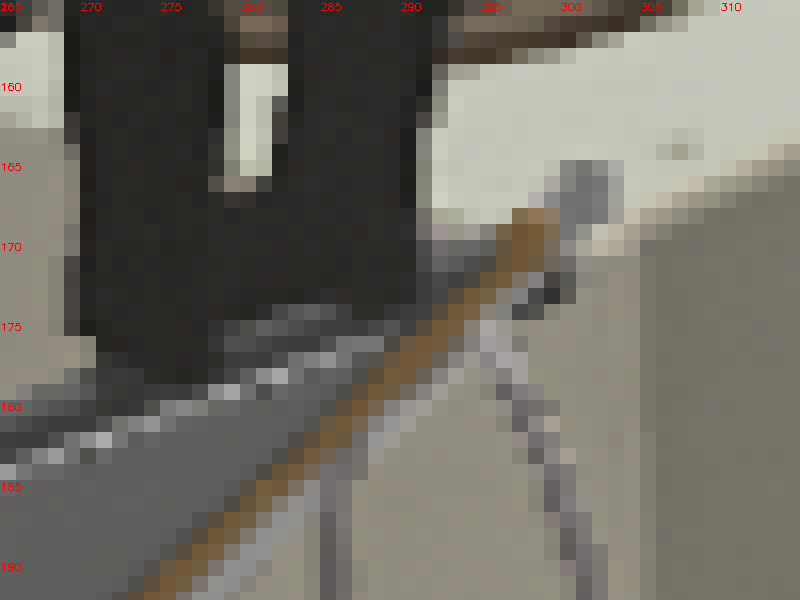

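View pics/v16t.png

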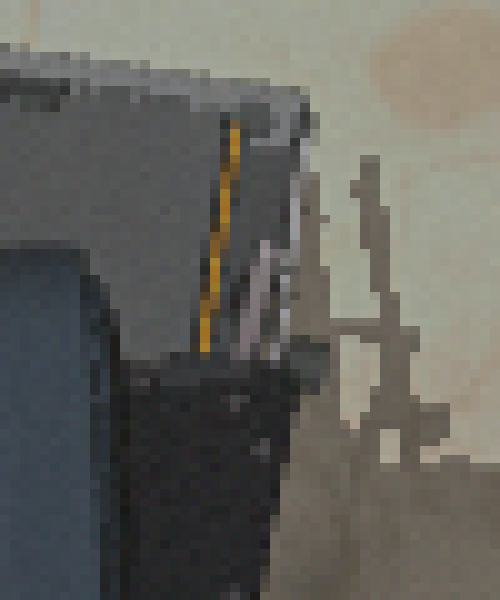

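View pics/v16s.png

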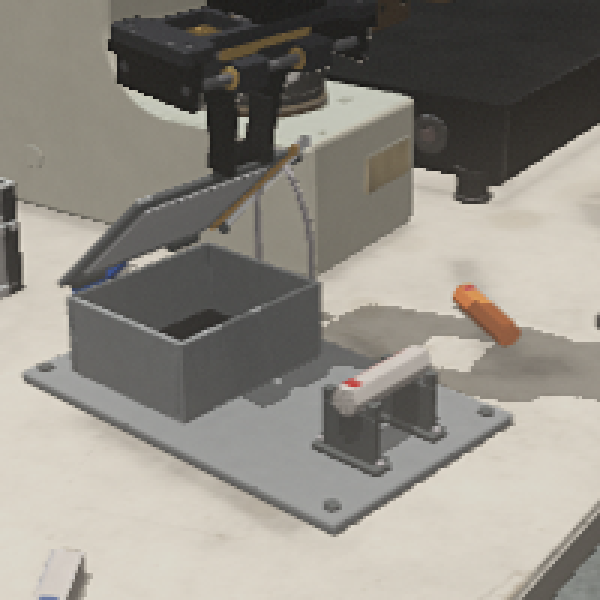

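Request:
carry_out --pt "0 0 0 0 0 0 0" --pt "0 0 0 0 0 0 0" --pt "0 0 0 0 0 0 0" --pt "0 0 0 0 0 0 0" --pt "0 0 0 0 0 0 0" --pt "0 0 0 0 0 0 0" --pt "0 0 0 0 0 0 0" --pt "0 0 0 0 0 0 0"

```text
time: 19.7
position: [0.5594, 0.1369, 0.2092]
tool_rot: [0.559, 0.488, -0.441, -0.505]
ft_force: [-5.2, 0.4, -3.3]
grip_width: 0.0273
```

Run:
```python
from h import *
o=robot.get_obs();print(o["time"],o["position"],o["ft_force"],o["grip_width"],np.abs(o["joint_velocities"]).max())
n="scene";cv2.imwrite(f"pics/{n}17.png",robot.camera(n)[:,:,::-1])
s=cv2.imread("pics/scene17.png");a=cv2.resize(s[155:205,265:315],(400,400),interpolation=0);b=cv2.resize(s[220:300,285:365],(400,400),interpolation=0)
cv2.imwrite("pics/v17.png",np.hstack([a,b]))
```

```text
19.7 [0.5594 0.1369 0.2092] [-5.2243  0.4207 -3.3027] 0.02730359780601054 0.0016530223143332299
```

View pics/v17.png

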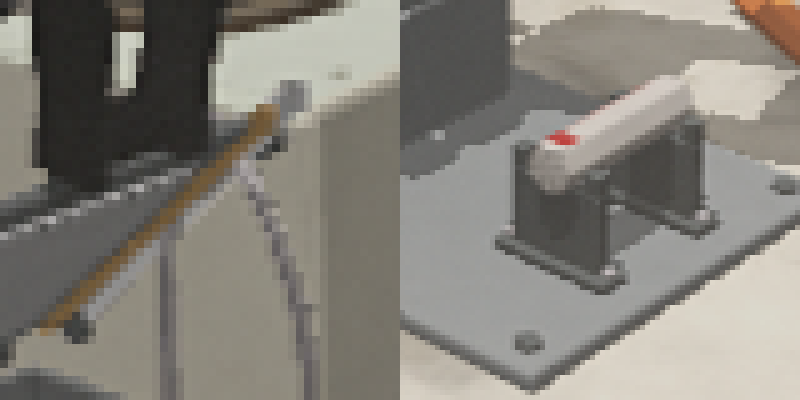

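The arm is steady, the pointer runs parallel to and level with the index arm, and the bar is seated in both notches. I'm handing in.

```bash
python3 -c "
from rig import robot
print(robot.hand_in()); print(robot.get_obs()['position'])"
```

```text
the job is handed in; nothing more can be done
None
the job is handed in; nothing more can be done
```

I handed the job in at about 20 s. The round bar lies in both saddle notches, let go, and the arm is holding the cover at the index angle. The hand-in reported no verdict.

- **Bar:** I picked the silver bar with the red mark (top view pixel 388, 239). I lowered it until contact, which came at the height I had predicted, and opened the fingers. Just before release I estimated it within about 1 mm of the saddle line and 1 mm of the stand's middle. The later scene-camera pictures show it down in both notches and unmoved; I took no new position measurement after release.
- **Cover:** I pinched the knob across its two ends with 40 N and raised it along its arc to about 0.775 rad, going by the arm's position. From the images I read the index arm at 0.77–0.785 rad, using its assumed distance out from the housing. In the scene view the pointer tip and index tip agree to within about 1 pixel, about 1–2 mm.
- **Steadiness:** Over 0.9 s of holding, the measured tool position did not change, joint speeds stayed below 0.002 rad/s, and the wrist read about 6 N.
- **Disagreements:**
  - The scene camera placed the plate corners up to about 1 cm off the top camera's values until I picked them again; small offsets of 1–2 mm remained.
  - The holding force reads about 2 N more toward the robot than the cover's closing force alone should give, so the grip is probably slightly strained along the cover.
- **Bystanders and index arm:** No collision showed in the forces, and the index arm's end is at the same pixels as at the start. I did not measure the bystanders' positions again at the end.

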